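# Fill a tray of tapered cedar blocks and roll it onto the scale

### The job

The grey tray on the roller track holds a set of four tapered cedar moth blocks, and one is already in it: pack the three from the counter beside it, standing upright as they are now, laid alternately head to tail so that all four stand flat on the tray's floor and fill it. Then push the full tray along the rollers onto the scale pan at the end of the track, up against the end stop, and leave it there; do not tip the tray or disturb the stapler and thread spools.

Things in the scene. Friction and masses are not known exactly. Their poses are not given: they have to be found in the camera images.
- track: Fixed roller track, 45 mm high, with a scale at its end. Origin: counter level, on the centre line. +y along it to the open loading end (left), -y to the scale, z up. 11 free steel rollers, 16 mm thick, 86 mm long, at y +150 to -50 mm, tops at z 45 mm; they hold a tray back by 1 to 3 N. Aluminium rails, 88 mm apart inside, rise 8 mm above the rollers, from y +167 to -57 mm.
- bay_mid (a point): Point on the steel scale pan below the tray's centre when the tray touches the end stop's rubber bumper, 36 mm further to -y; axes as the track's. The pan (track y -60 to -151 mm) is 0.4 mm below the roller tops, with 10 mm side lips 89 mm apart and a stop 17 mm high. Beyond, to y -206 mm, lies the scale's black readout, under 60 mm high.
- tray: Open grey plastic tray on the rollers, 84 mm (its x, across the track) by 72 mm (y, along it), 14 mm high, about 250 g; axes as the track's, origin at the centre of its underside. Floor and walls 4 mm thick; inside 76 (x) by 64 (y), walls 10 mm above the floor. The blocks' length goes along y, side by side along x: 72 mm in all, 4 mm spare.
- block_a_mid (a point): Cedar block in the tray, straight face at the tray's +x wall, thick end to +y. All four alike, 35 g, standing 46 mm tall; from above a right-angled trapezoid 60 mm long, 10 mm wide at one end, 26 at the other. Point: half-way along and up, 9 mm in from the straight long face. Axes: +x to the thick end, +y to the sloped face (1 mm off at the thin end, 17 at the thick end), z up.
- block_b_mid (a point): Cedar block like block_a, same point and axes, standing on the counter beyond the track; b, c, d may change places; thick end left or right, turned up to 45 degrees. Its end faces are parallel, 60 mm apart, and can be pinched; their top edges are bevelled 4 mm, the bottom ones 3 mm. Held so, keep the fingertips over 10 mm above its underside, to clear the tray's end walls.
- block_c_mid (a point): Cedar block like block_b, same point and axes, standing on the counter beyond the track.
- block_d_mid (a point): Cedar block like block_b, same point and axes, standing on the counter beyond the track.
- stapler: Bystander: stapler 150 x 36 x 50 mm, lying beyond the blocks; origin at the centre of its underside.
- thread_navy: Bystander: navy sewing-thread spool, 28 mm across, 48 mm tall, standing to the right of the scale; origin at the centre of its underside.
- thread_white: Bystander: white sewing-thread spool, 28 mm across, 48 mm tall, standing to the right of the scale; origin at the centre of its underside.
- thread_red: Bystander: red sewing-thread spool, 28 mm across, 48 mm tall, standing to the right of the scale; origin at the centre of its underside.
There are look-alikes about, which are no part of the job. What is shaped like the part that bears block_c_mid but purple or turquoise is not meant.

How it is judged:
By the outcome, as a careful person would: the job done as asked, in the order asked, and still so for the second after the job is handed in, with the robot touching nothing.
It also fails if it takes over 72 s, if anything falls off the work surface, if the arm or the gripper's body presses on something with over 40 N, if the wrist force passes 120 N, or if a joint passes its speed limit or range.

### The arm

A 7-joint arm with a two-finger parallel gripper is mounted at the origin on a cart in front of the work surface, level with it; the furniture and walls round the work are solid. World frame = base frame: x ahead of the robot, y to its left, z up, the work surface at z = 0. Lengths are in m, angles in rad, forces in N, time in s.
With the tool pointing down it reaches from about 0.4 to 0.85 m from the base axis. Payload 4.5 kg.
Tool frame: the origin (TCP) lies on the mounting face of the last link; the fingertips stand 173 mm ahead of it and the grasp point (between the pads) lies 155 mm ahead of it (manip.tips_ahead is the distance from the TCP to the fingertips, in m); z points along the fingers, x is the direction in which the jaws open and shut, and the axes are right-handed (so a half turn about z gives the same grasp; the last joint's range is limited). The gripper opens to 85 mm and grips with 20 to 120 N. Pads are 22 mm wide; open, the fingers measure 114 mm over their backs; the gripper's body (76 mm by 85 mm) begins 54 mm behind the grasp point. The pads swing forward as they close: fully open they stand 13 mm farther back than shut.
Start: joints at [1.305, 0.689, -0.195, 1.565, 0.157, 0.902, -0.215], TCP at [0.185, -0.597, 0.405] pointing down, gripper open.
Joint ranges: [-3.01, 3.01], [-0.46, 2.08], [-1.47, 1.51], [0.13, 2.56], [-1, 4.14], [0.04, 2.09], [-2.66, 2.66]. Speed limits (rad/s): [2.57, 2.57, 3.14, 3.14, 3.14, 3.14, 3.14].

### API

Orientations are given as a unit quaternion [w, x, y, z].
In Python, from station import manip, snapshot, camera_params, find_in, trace gives the robot as it stands.
- The arm moves only by the tool step_arm, never from a script. Its arguments are lists of equal length, an entry for each row: "linear": the shift along the world's x, y, z scaled (see below), a list of three; "twist": the turn, a rotation vector about the world's x, y, z scaled (see below), a list of three. In form: {"linear": [[dx, dy, dz], ...], "twist": [[wx, wy, wz], ...]}. A call has 1 to 20 rows; each row shifts and turns the commanded pose from where the row before left it; what a row does not reach is not made up. The controller multiplies each number of a shift by 0.06 m and each number of a turn by pi/2 rad. A row lasts 1/8 s, in which the tool goes at most 62.5 mm and 10.7 degrees, less where a joint would pass 70% of its speed; a pose out of reach is approached as far as the arm can. A call with a number of a shift or a turn outside -1 to 1 is refused whole. A call with a gripper value outside its range is refused whole. "claw" is the closure, from 0 (fully open) to 1 (shut), set as the call begins (left out, the last holds). The fingers move at their own pace and stop on an object; "squeeze" is the grip in N (left out, the last holds). Time passes only in rows, so rows that do not move let the fingers close. It gives the time, the measured TCP pose, the force and the opening at its end, in the units of the state.
- manip.observe(): the state, without advancing time (a new reading comes with each control period).
- snapshot(name): name is "side" or "top" or "wrist"; returns the picture (384x512x3 uint8, blue, green, red); there is no depth.
- camera_params(name): a dict with "mtx" (3x3 intrinsics, pixels), "rvec" (rotation vector, rad) and "tvec" (3), from world to camera coordinates, as OpenCV has them. Camera axes: x right, y down, z forward; pixel columns grow to the right and rows downward; lengths in m; the calibration is good to about 2 mm. A picture is of the moment at which its call begins: read the wrist's pose just before it. camera_params takes no time and is no camera call; for the wrist camera it gives the pose at the moment of the call.
- manip.sign_off(): hands the job in, once; it reports no verdict.
Trained networks look in the newest picture that a camera, given by its name, has taken for a name from the list of things; names that differ only in an ending like _2 or _b are one class to them, and where a whole thing is asked for, a point or a joint stands for the part that bears it (a point fixed in the world has none). Each returns a list of dicts, best first, with "p" (0 to 1); they miss things now and then, are a little off and sometimes report something else, mostly with a low value. They report only what shows in the picture. A call takes as long as a camera call. They do not tell look-alikes from the thing itself.
- find_in(camera, thing): "at" ([row, column] in pixels, amid what is visible of it).
- trace(camera, thing): "pixels" (384x512 bool, what is visible of it) and "at" ([row, column] in pixels, amid what is visible of it).
The state is a dict: "time_s": time; "q": joint angles; "qvel": joint speeds; "joint_torque": joint torques, N m; "position": TCP position; "eef_rot": TCP orientation; "contact_force": force on the tool from outside, world axes, zero at the start; "torque": the same for the moment, N m; "width": finger opening in m.
Only numpy, scipy, OpenCV 4.12 (cv2) and the standard library are available. Lean on these libraries where they do the work, as an engineer would, in place of code of your own. Each camera call takes 0.05 s, during which the arm holds its last target.

## Working session

There is one attempt and no reset: what is moved stays moved. The work goes in short steps, Python scripts to look and compute and a tool call to move; the robot and the scene stay as the last step left them, time stands still between calls to the robot, and variables do not carry over. Pictures are saved under pics/ and viewed, and the job is handed in when it is done.

Besides the shell and the picture viewer there is one more tool, called after "Emit:" by a JSON object that holds its "api" and its "payload". step_arm: Moves the arm, as the interface text tells. Its arguments: {"type":"object","properties":{"linear":{"type":"array"},"twist":{"type":"array"},"claw":{"type":"number"},"squeeze":{"type":"number"}},"required":["linear","twist"]}

```bash
ls; mkdir -p pics; python3 - <<'E'
from station import manip, snapshot, camera_params, find_in, trace
import cv2
s=manip.observe(); print(s)
for n in ['top','side','wrist']:
    im=snapshot(n); cv2.imwrite(f'pics/{n}0.png',cv2.resize(im,None,fx=1.5,fy=1.5)); cv2.imwrite(f'pics/{n}0raw.png',im)
    print(n,camera_params(n))
E
```

```text
pics
{'time_s': 0.0, 'q': array([ 1.30478743,  0.68999049, -0.19449688,  1.56635091,  0.15731466,
        0.90252129, -0.21507428]), 'qvel': array([ 0.00111333, -0.00035168, -0.0001785 ,  0.00053741, -0.00118384,
       -0.00127381,  0.00175623]), 'joint_torque': array([ 6.94341907e-04, -5.39597940e+01, -1.26681279e+00, -1.58538347e+01,
        8.94878351e-03,  9.62742342e-03, -2.05167117e-05]), 'position': array([ 0.18445079, -0.59681198,  0.40387743]), 'eef_rot': array([-4.90245209e-04,  8.04810099e-01, -5.93531653e-01, -8.00653970e-04]), 'contact_force': array([-0.02702732, -0.85254643, -0.29365433]), 'torque': array([-0.00689018, -0.02063573,  0.02323083]), 'width': 0.0855504598044518}
top {'mtx': array([[388.7397449 ,   0.        , 251.0305536 ],
       [  0.        , 388.7397449 , 189.44854718],
       [  0.        ,   0.        ,   1.        ]]), 'rvec': array([ 2.18896975, -2.16629848,  0.11702564]), 'tvec': array([-0.16333747,  0.60537253,  0.91909727])}
side {'mtx': array([[498.95242218,   0.        , 254.63771397],
       [  0.        , 498.95242218, 187.57121567],
       [  0.        ,   0.        ,   1.        ]]), 'rvec': array([ 1.92329265, -0.27696527,  0.19853383]), 'tvec': array([-0.63474804,  0.06617223,  1.14861308])}
wrist {'mtx': array([[333.44272517,   0.        , 256.0093111 ],
       [  0.        , 333.44272517, 193.85941659],
       [  0.        ,   0.        ,   1.        ]]), 'rvec': array([-2.31469033,  1.70513078,  0.27305647]), 'tvec': array([-0.6245101 , -0.04101781,  0.37903633])}
```

View pics/top0.png

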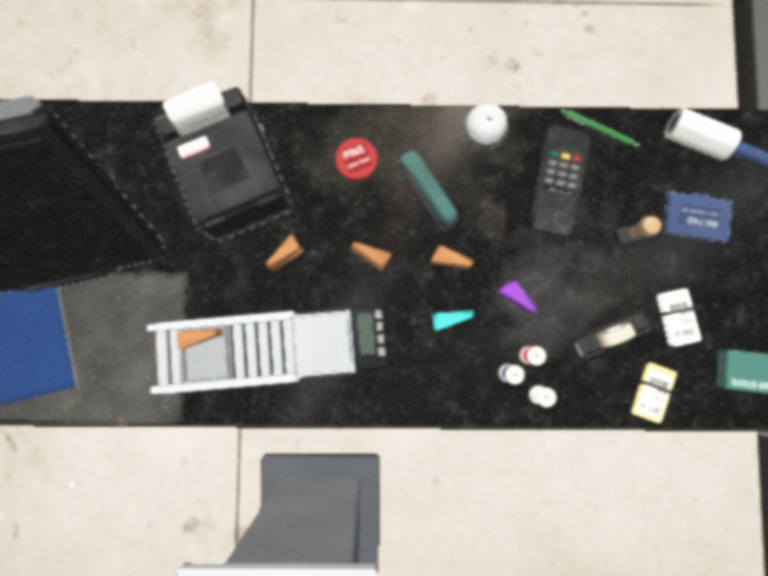

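View pics/side0.png

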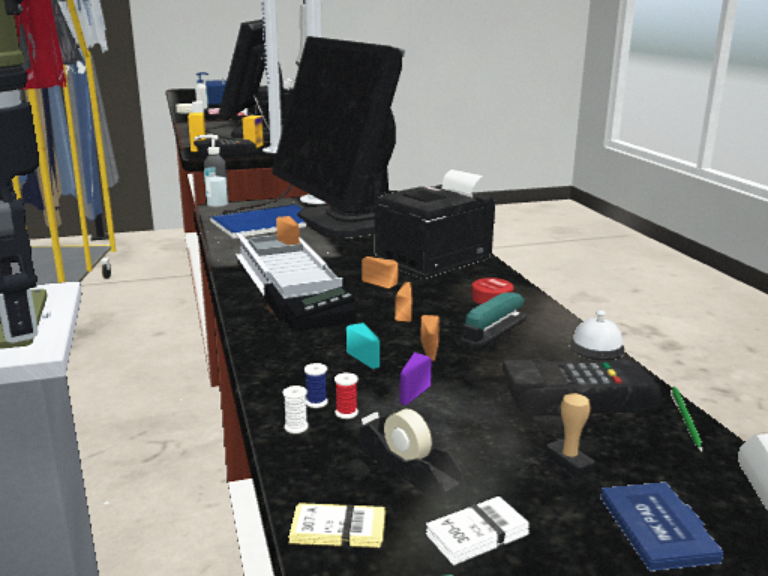

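View pics/wrist0.png

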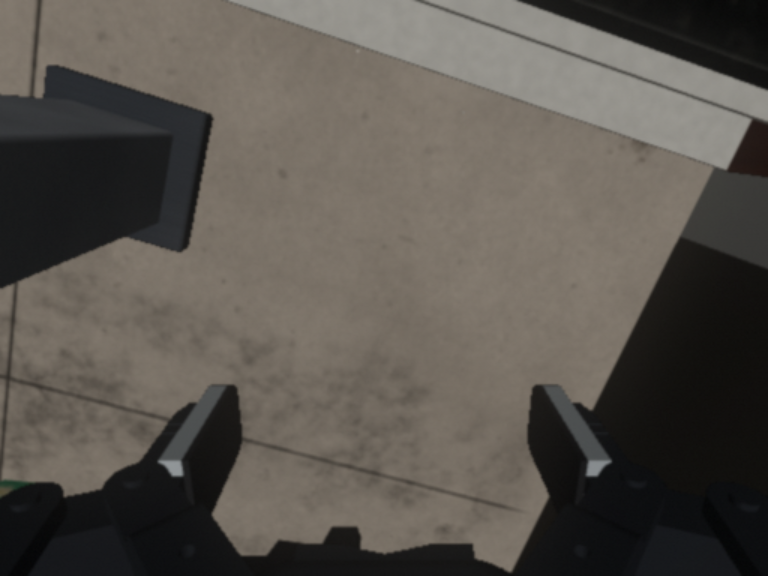

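```bash
cat > h.py <<'E'
from station import manip, snapshot, camera_params, find_in, trace
import cv2, numpy as np
np.set_printoptions(precision=4,suppress=True)
def ray(cam,px,z,P=None):
    """px = (col,row) list -> world xy at height z"""
    P=P or camera_params(cam); R=cv2.Rodrigues(P['rvec'])[0]; t=P['tvec']
    u=cv2.undistortPoints(np.array(px,float).reshape(-1,1,2),P['mtx'],None).reshape(-1,2)
    d=np.c_[u,np.ones(len(u))]@R; c=-R.T@t
    s=(z-c[2])/d[:,2]; return c+d*s[:,None]
def proj(cam,pts,P=None):
    P=P or camera_params(cam)
    return cv2.projectPoints(np.array(pts,float).reshape(-1,1,3),P['rvec'],P['tvec'],P['mtx'],None)[0].reshape(-1,2)
E
python3 - <<'E'
from h import *
print(manip.tips_ahead)
im=snapshot('top')
for n in ['block_b_mid','tray','track','stapler','thread_red']:
    for r in find_in('top',n):
        p=r['at']; print(n,r['p'],p,ray('top',[(p[1],p[0])],0.046 if 'block' in n else 0.05)[0])
P=camera_params('top');R=cv2.Rodrigues(P['rvec'])[0];print('cam',-R.T@P['tvec'])
c=cv2.resize(im[130:270,90:350],None,fx=3,fy=3,interpolation=cv2.INTER_CUBIC); cv2.imwrite('pics/top_crop.png',c)
E
```

```text
0.1734
block_b_mid 0.52 [168.0, 248.2] [ 0.6574 -0.1495  0.046 ]
tray 0.79 [241.6, 136.5] [0.479  0.1113 0.05  ]
track 0.83 [231.9, 193.2] [ 0.5029 -0.0213  0.05  ]
track 0.2 [124.4, 285.6] [ 0.7649 -0.2393  0.05  ]
stapler 0.93 [125.2, 287.1] [ 0.763 -0.243  0.05 ]
thread_red 0.69 [239.3, 354.6] [ 0.4892 -0.4033  0.05  ]
thread_red 0.66 [231.9, 192.1] [ 0.5029 -0.0187  0.05  ]
cam [ 0.5161 -0.1466  0.9747]
```

View pics/top_crop.png

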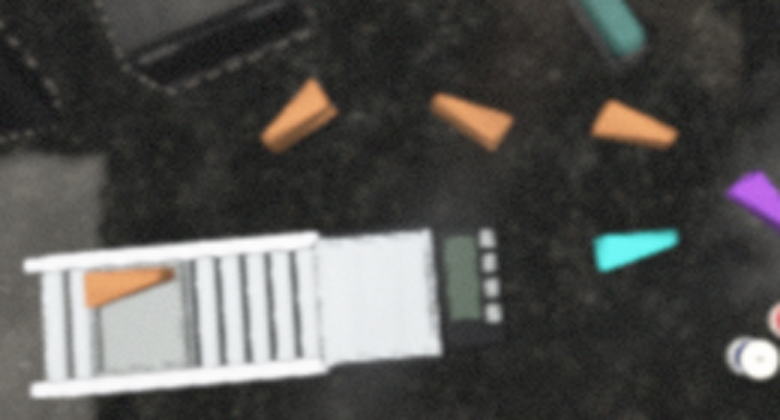

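```bash
python3 - <<'E'
from h import *
from scipy.spatial.transform import Rotation as Ro
s=manip.observe(); q=s['eef_rot']; Rt=Ro.from_quat([q[1],q[2],q[3],q[0]])
P=camera_params('wrist');R=cv2.Rodrigues(P['rvec'])[0];c=-R.T@P['tvec']
print('cam in tcp',Rt.inv().apply(c-s['position'])); print('cam axes in tcp (cols)',(Rt.as_matrix().T@R.T)); print(s['time_s'])
# rough track axis: crop px
pts=np.array([(28,265),(315,238),(35,390),(325,365)])/3+[90,130]
print(ray('top',pts,0.053))
E
```

```text
cam in tcp [ 0.0001 -0.0796  0.0316]
cam axes in tcp (cols) [[ 1.      0.0007  0.0008]
 [-0.0009  0.9504  0.311 ]
 [-0.0005 -0.311   0.9504]]
0.45
[[ 0.5326  0.1997  0.053 ]
 [ 0.5561 -0.0246  0.053 ]
 [ 0.4358  0.1897  0.053 ]
 [ 0.4571 -0.0348  0.053 ]]
```

Emit:
{"api": "step_arm", "payload": {"linear": [[0.45,0.61,0.06],[0.45,0.61,0.06],[0.45,0.61,0.06],[0.45,0.61,0.06],[0.45,0.61,0.06],[0.45,0.61,0.06],[0.45,0.61,0.06],[0.45,0.61,0.06],[0.45,0.61,0.06],[0.45,0.61,0.06],[0.45,0.61,0.06],[0.45,0.61,0.06],[0.45,0.61,0.06],[0.45,0.61,0.06],[0,0,0],[0,0,0]], "twist": [[0,0,-0.009],[0,0,-0.009],[0,0,-0.009],[0,0,-0.009],[0,0,-0.009],[0,0,-0.009],[0,0,-0.009],[0,0,-0.009],[0,0,-0.009],[0,0,-0.009],[0,0,-0.009],[0,0,-0.009],[0,0,-0.009],[0,0,-0.009],[0,0,0],[0,0,0]]}}

```text
time_s: 2.45
position: [0.5622, -0.0853, 0.4549]
eef_rot: [0.001, 0.742, -0.67, -0.0]
contact_force: [-0.4, -0.1, -0.9]
width: 0.0854
```

```bash
python3 - <<'E'
from h import *
s=manip.observe(); print(s['time_s'],s['position'],s['eef_rot'],s['q'])
im=snapshot('wrist'); np.save('w1.npy',im)
import pickle; pickle.dump(camera_params('wrist'),open('w1.pkl','wb'))
cv2.imwrite('pics/w1.png',cv2.resize(im,None,fx=1.5,fy=1.5))
E
```

```text
2.45 [ 0.5622 -0.0853  0.4549] [ 0.0006  0.7421 -0.6703 -0.    ] [ 0.1347  0.5518 -0.1084  1.6782  0.0727  0.9163 -1.4712]
```

View pics/w1.png

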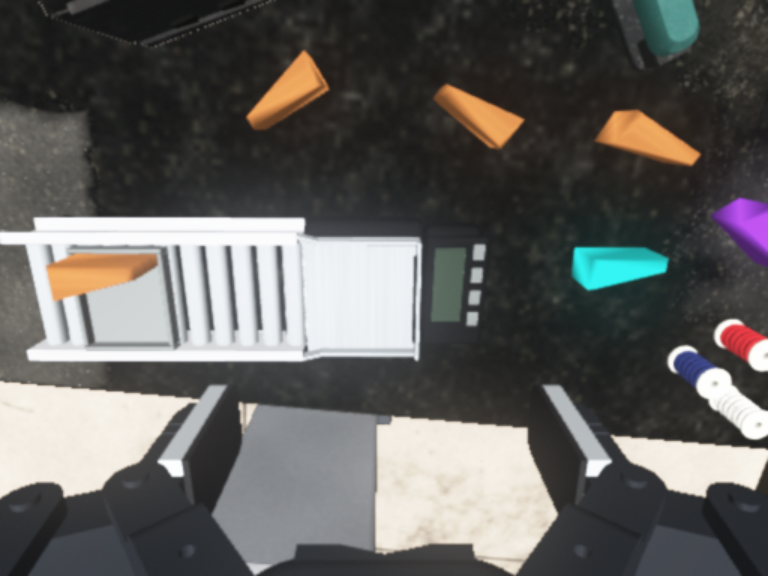

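```bash
cat >> h.py <<'E'
from scipy.optimize import minimize
# outline local: origin mid-length, 9mm in from straight face; +x thick, +y sloped
OUT=np.array([[-.03,-.009],[.03,-.009],[.03,.017],[-.03,.001]])
def verts(x,y,yaw,z0):
    """with end bevels: top 4mm, bottom 3mm on the ends"""
    c,s=np.cos(yaw),np.sin(yaw); V=[]
    for z,b in [(0,.003),(.003,0),(.042,0),(.046,.004)]:
        o=OUT.copy(); 
        sl=16/60
        o[:,0]-=np.sign(o[:,0])*b; o[2,1]-=sl*b; o[3,1]+=sl*b
        V.append(np.c_[o[:,0]*c-o[:,1]*s+x,o[:,0]*s+o[:,1]*c+y,np.full(4,z0+z)])
    return np.vstack(V)
def hull(P,p,z0):
    u=proj(None,verts(*p,z0),P); return cv2.convexHull(u.astype(np.float32)).reshape(-1,2)
def omask(im):
    h=cv2.cvtColor(im,cv2.COLOR_BGR2HSV); m=((h[...,0]>5)&(h[...,0]<20)&(h[...,1]>110)&(h[...,2]>60)).astype(np.uint8)
    return m
def fit(P,m,p0,z0):
    S=16
    def cost(p):
        h=hull(P,p,z0); r=np.zeros(m.shape,np.uint8); cv2.fillConvexPoly(r,np.round(h*S).astype(np.int32),255,cv2.LINE_AA,4)
        r=r/255.; return 1-np.minimum(r,m).sum()/np.maximum(r,m).sum()
    best=None
    for y in p0[2]:
        for _ in range(1):
            a=minimize(cost,[p0[0],p0[1],y],method='Nelder-Mead',options=dict(initial_simplex=[[p0[0],p0[1],y],[p0[0]+.01,p0[1],y],[p0[0],p0[1]+.01,y],[p0[0],p0[1],y+.3]],xatol=1e-5,fatol=1e-5,maxiter=300))
        if best is None or a.fun<best.fun: best=a
    return best
E
cat > f1.py <<'E'
from h import *
import pickle
im=np.load('w1.npy');P=pickle.load(open('w1.pkl','rb'))
m=omask(im); n,l,st,ce=cv2.connectedComponentsWithStats(m)
v=cv2.resize(im,None,fx=1.5,fy=1.5)
for i in range(1,n):
    if st[i,4]<300: continue
    tr=ce[i][0]<115 and ce[i][1]>150
    z0=.049 if tr else 0
    g=ray(None,[ce[i]],z0+.025,P)[0]
    mm=(l==i).astype(float)
    b=fit(P,mm,(g[0],g[1],np.arange(0,6.28,.7)),z0)
    print(ce[i],st[i,4],b.x,'yaw deg',np.degrees(b.x[2])%360,'1-IoU',b.fun)
    cv2.polylines(v,[np.round(hull(P,b.x,z0)*1.5).astype(int)],True,(0,255,0),1)
cv2.imwrite('pics/f1.png',v)
E
python3 f1.py
```

```text
[192.3682  61.6262] 1426 [ 0.6549 -0.0039  5.3274] yaw deg 305.23511678436773 1-IoU 0.03453739926035171
[319.2536  76.9969] 1305 [ 0.6579 -0.1443  4.15  ] yaw deg 237.77939444127506 1-IoU 0.035241645703441904
[430.1249  92.0798] 1529 [ 0.6504 -0.2812  1.1318] yaw deg 64.84645519800975 1-IoU 0.050688091951543
[ 62.9382 181.1305] 1441 [0.522  0.1134 1.737 ] yaw deg 99.52040653026937 1-IoU 0.17001394731872466
```

View pics/f1.png

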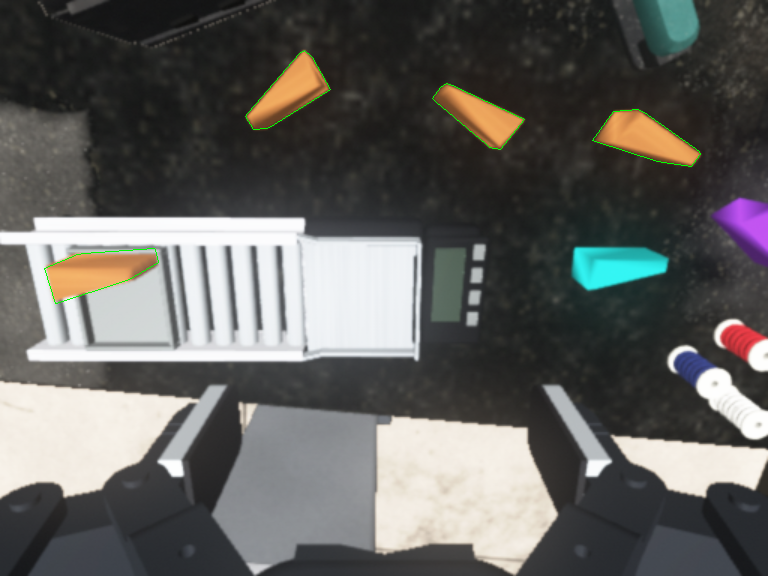

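Emit:
{"api": "step_arm", "payload": {"linear": [[-0.28,0.52,-0.36],[-0.28,0.52,-0.36],[-0.28,0.52,-0.36],[-0.28,0.52,-0.36],[-0.28,0.52,-0.36],[-0.28,0.52,-0.36],[0,0,0],[0,0,0]], "twist": [[0,0,0],[0,0,0],[0,0,0],[0,0,0],[0,0,0],[0,0,0],[0,0,0],[0,0,0]]}}

```text
time_s: 3.5
position: [0.4623, 0.101, 0.3259]
eef_rot: [0.0, 0.741, -0.671, 0.001]
contact_force: [-0.3, -0.3, -0.4]
width: 0.0851
```

```bash
python3 - <<'E'
from h import *
s=manip.observe(); print(s['time_s'],s['position'],s['eef_rot'])
P=camera_params('wrist'); im=snapshot('wrist'); np.save('w2.npy',im)
import pickle; pickle.dump(P,open('w2.pkl','wb'))
cv2.imwrite('pics/w2.png',cv2.resize(im,None,fx=1.5,fy=1.5))
E
```

```text
3.5 [0.4623 0.101  0.3259] [ 0.0001  0.7414 -0.671   0.0007]
```

View pics/w2.png

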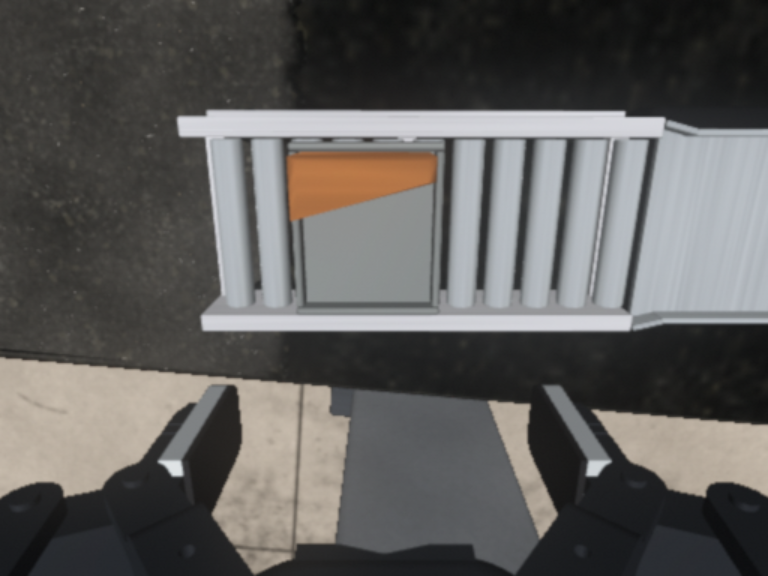

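```bash
python3 - <<'E'
from h import *
im=np.load('w2.npy')
cv2.imwrite('pics/w2c.png',cv2.resize(im[85:225,180:310],None,fx=5.5,fy=5.5,interpolation=cv2.INTER_CUBIC)[:, :][0:600*2])
c=cv2.resize(im[85:225,180:310],None,fx=4.2,fy=4.2,interpolation=cv2.INTER_CUBIC); print(c.shape); cv2.imwrite('pics/w2c.png',c)
E
```

```text
(588, 546, 3)
```

View pics/w2c.png

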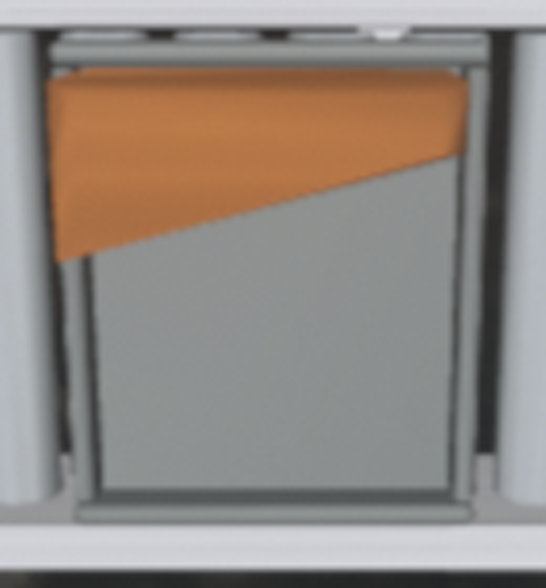

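```bash
cat > f2.py <<'E'
from h import *
import pickle
im=np.load('w2.npy');P=pickle.load(open('w2.pkl','rb'))
px=np.array([(51,40),(489,40),(472,521),(77,521)])/4.2+[180,85]-0.38
w=ray(None,px,.059,P); print(w)
print([np.linalg.norm(w[i]-w[(i+1)%4]) for i in range(4)], w.mean(0))
for a,b in [(0,1),(3,2),(1,2),(0,3)]:
    d=w[a]-w[b]; print(np.degrees(np.arctan2(d[1],d[0])))
# rail edges in 1.5x image: top rail front edge
q=np.array([(180,117.),(662,119),(203,316),(632,317)])/1.5
print(ray(None,q,.053,P))
m=omask(im); n,l,st,ce=cv2.connectedComponentsWithStats(m); i=1+np.argmax(st[1:,4])
g=ray(None,[ce[i]],.07,P)[0]
b=fit(P,(l==i).astype(float),(g[0],g[1],np.arange(1.2,2.3,.3)),.049); print('a',b.x,np.degrees(b.x[2]),b.fun)
v=cv2.resize(im,None,fx=1.5,fy=1.5)
cv2.polylines(v,[np.round(hull(P,b.x,.049)*1.5).astype(int)],True,(0,255,0),1)
cv2.imwrite('pics/f2.png',v[80:360,150:700])
E
python3 f2.py
```

```text
[[0.5314 0.151  0.059 ]
 [0.5385 0.0809 0.059 ]
 [0.4562 0.0725 0.059 ]
 [0.4491 0.143  0.059 ]]
[np.float64(0.07051484742155811), np.float64(0.0826765738902603), np.float64(0.07082290928753586), np.float64(0.08263770877463456)] [0.4938 0.1119 0.059 ]
95.76100743385686
95.72920234141723
5.784289813784197
5.570717294566638
[[ 0.5368  0.2013  0.053 ]
 [ 0.558  -0.0176  0.053 ]
 [ 0.4403  0.192   0.053 ]
 [ 0.4619 -0.0284  0.053 ]]
a [0.5215 0.1159 1.6907] 96.86852913073606 0.11113955355012273
```

View pics/f2.png

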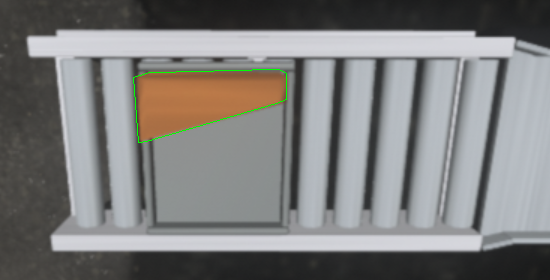

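```bash
python3 - <<'E'
from h import *
q=np.array([(218,240),(292,205),(240,90),(157,125)])/1.5
for z in (0,.06,.12): print(z,ray('top',q,z)[:,:2].tolist())
# side view lower/top corners of printer
for px in [(428,275),(430,232),(375,255),(378,212)]:
    print(px, ray('side',[(px[0]/1.5,px[1]/1.5)],0)[0])
print(manip.observe()['time_s'])
E
```

```text
0 [[0.6818147478351051, 0.1107161368088804], [0.7434488501487324, -0.012416246733147035], [0.9447685161015513, 0.0821772629377798], [0.8802841286706784, 0.22223756593957603]]
0.06 [[0.6716134029844303, 0.09487524611392453], [0.7294534798522969, -0.020677447308201174], [0.9183804621010465, 0.06809314665172725], [0.8578655558110213, 0.19953172347301137]]
0.12 [[0.6614120581337555, 0.07903435541896872], [0.7154581095558615, -0.028938647883255328], [0.8919924081005419, 0.054009030365674726], [0.8354469829513644, 0.17682588100644678]]
(428, 275) [0.7536 0.0125 0.    ]
(430, 232) [0.8476 0.2595 0.    ]
(375, 255) [0.6917 0.1457 0.    ]
(378, 212) [0.7843 0.4405 0.    ]
3.55
```

```bash
python3 - <<'E'
from h import *
for z in (0,.04,.06,.08,.1,.12,.14): print(z,proj('side',[(.745,-.008,z),(.683,.108,z)])*1.5)
E
```

```text
0 [[427.3586 279.322 ]
 [376.0971 261.612 ]]
0.04 [[427.9824 258.2523]
 [376.1621 241.6583]]
0.06 [[428.2994 247.5455]
 [376.1951 231.5288]]
0.08 [[428.6199 236.7217]
 [376.2285 221.2953]]
0.1 [[428.9438 225.7789]
 [376.2622 210.9564]]
0.12 [[429.2714 214.715 ]
 [376.2962 200.5103]]
0.14 [[429.6026 203.5282]
 [376.3306 189.9555]]
```

```bash
python3 - <<'E'
import cv2
im=cv2.imread('pics/side0raw.png'); cv2.imwrite('pics/sc.png',cv2.resize(im[110:260,150:350],None,fx=4,fy=4,interpolation=cv2.INTER_CUBIC))
E
```

```text
(no output)
```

View pics/sc.png

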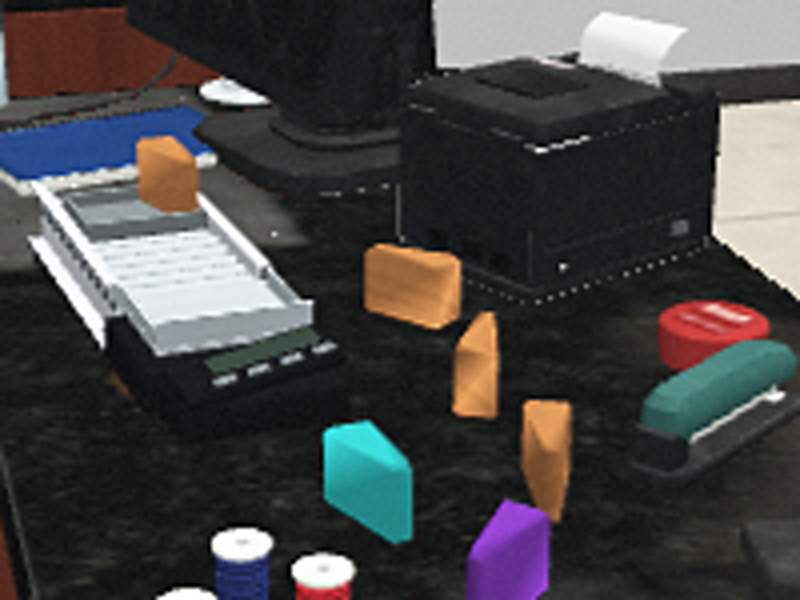

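Emit:
{"api": "step_arm", "payload": {"linear": [[0.2,-0.109,-0.04],[0.2,-0.109,-0.04],[0.2,-0.109,-0.04],[0.2,-0.109,-0.04],[0.2,-0.109,-0.04],[0.2,-0.109,-0.04],[0.2,-0.109,-0.04],[0.2,-0.109,-0.04],[0.2,-0.109,-0.04],[0.2,-0.109,-0.04],[0.2,-0.109,-0.04],[0.2,-0.109,-0.04],[0.2,-0.109,-0.04],[0.2,-0.109,-0.04],[0.2,-0.109,-0.04],[0.2,-0.109,-0.04],[0,0,0],[0,0,0]], "twist": [[0,0,-0.1045],[0,0,-0.1045],[0,0,-0.1045],[0,0,-0.1045],[0,0,-0.1045],[0,0,-0.1045],[0,0,-0.1045],[0,0,-0.1045],[0,0,-0.1045],[0,0,-0.1045],[0,0,-0.1045],[0,0,-0.1045],[0,0,-0.1045],[0,0,-0.1045],[0,0,-0.1045],[0,0,-0.1045],[0,0,0],[0,0,0]]}}

```text
time_s: 5.8
position: [0.5299, -0.1607, 0.3009]
eef_rot: [0.014, 0.342, 0.939, 0.044]
contact_force: [0.3, 1.0, 0.3]
width: 0.0854
```

```bash
cat > look.py <<'E'
from h import *
import pickle,sys
name=sys.argv[1]; z0=float(sys.argv[2]) if len(sys.argv)>2 else 0
s=manip.observe(); e=s['eef_rot']; phi=np.degrees(2*np.arctan2(e[2],e[1]))
print(s['time_s'],s['position'],'phi',phi,'tilt',e[0],e[3],'F',s['contact_force'],'w',s['width'],'q7',s['q'][6])
P=camera_params('wrist'); im=snapshot('wrist'); np.save(name+'.npy',im); pickle.dump(P,open(name+'.pkl','wb'))
m=omask(im); n,l,st,ce=cv2.connectedComponentsWithStats(m)
v=cv2.resize(im,None,fx=1.5,fy=1.5)
if len(sys.argv)>2:
  for i in range(1,n):
    if st[i,4]<400: continue
    g=ray(None,[ce[i]],z0+.025,P)[0]
    b=fit(P,(l==i).astype(float),(g[0],g[1],np.arange(0,6.28,.7)),z0)
    print(ce[i],st[i,4],b.x,'yaw',np.degrees(b.x[2])%360,b.fun)
    cv2.polylines(v,[np.round(hull(P,b.x,z0)*1.5).astype(int)],True,(0,255,0),1)
cv2.imwrite(f'pics/{name}.png',v)
E
python3 look.py w3 0
```

```text
5.8 [ 0.5299 -0.1607  0.3009] phi 139.94621133452347 tilt 0.014117898367643796 0.043828109461642284 F [0.253  1.0211 0.3354] w 0.08536660587085011 q7 -2.653892767604077
[ 28.647  149.0954] 4655 [ 0.6519 -0.2813  1.138 ] yaw 65.20298229844143 0.03133094237786371
[151.0501 257.3192] 2337 [ 0.6568 -0.1438 -2.1288] yaw 238.02742990385872 0.35670652139777825
[259.1176 349.0812] 2168 [ 0.6537 -0.0063  1.7478] yaw 100.14259940168843 0.3394031098619513
```

View pics/w3.png

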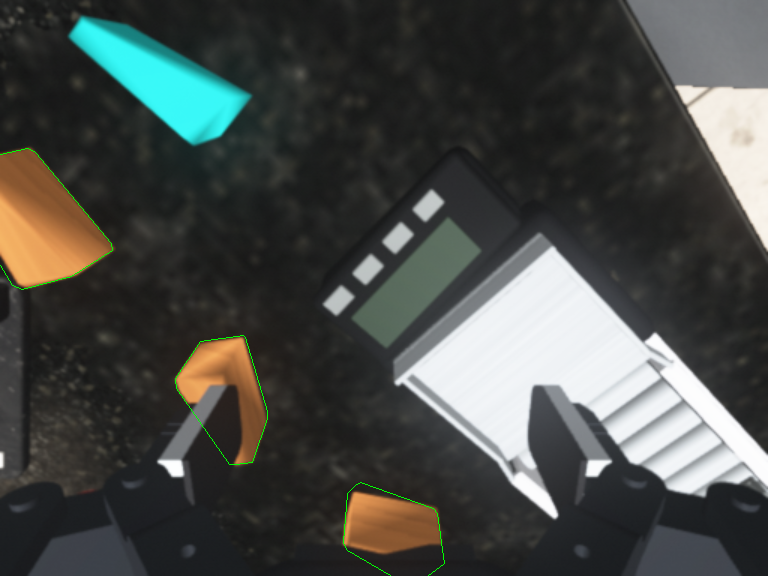

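```bash
cat > plan.py <<'E'
from h import *
from scipy.spatial.transform import Rotation as Ro
import sys
def now():
    s=manip.observe(); e=s['eef_rot']; return s,Ro.from_quat([e[1],e[2],e[3],e[0]]),2*np.arctan2(e[2],e[1])
def Rphi(f): return Ro.from_quat([np.cos(f/2),np.sin(f/2),0,0])
if __name__=='__main__':
    s,R,f=now(); 
    print('t',s['time_s'],'pos',s['position'],'phi',np.degrees(f),'w',s['width'],'F',s['contact_force'])
    t=np.array([float(a) for a in sys.argv[1:4]]); ft=np.radians(float(sys.argv[4])) if len(sys.argv)>4 else f
    print('linear units',(t-s['position'])/.06,'norm m',np.linalg.norm(t-s['position']))
    print('untilt',(Rphi(f)*R.inv()).as_rotvec()/(np.pi/2),'dphi units',np.degrees(ft-f)/90, ' total twist',(Rphi(ft)*R.inv()).as_rotvec()/(np.pi/2))
E
python3 plan.py .655 -.004 .29 125.2
```

```text
t 5.85 pos [ 0.5303 -0.1595  0.3006] phi 140.07248172802068 w 0.08536514389755653 F [-0.2932 -0.1279 -0.5687]
linear units [ 2.0788  2.5924 -0.1759] norm m 0.19965862975051768
untilt [-0.0465  0.0356  0.    ] dphi units -0.1652497969780075  total twist [-0.0416  0.0414 -0.1651]
```

Emit:
{"api": "step_arm", "payload": {"linear": [[0,0,0],[0.065,0.08,0],[0.065,0.08,0],[0.065,0.08,0],[0.065,0.08,0],[0.065,0.08,0],[0.065,0.08,0],[0.065,0.08,0],[0.065,0.08,0],[0.065,0.08,0],[0.065,0.08,0],[0.065,0.08,0],[0.065,0.08,0],[0.065,0.08,0],[0.065,0.08,0],[0.065,0.08,0],[0.065,0.08,0],[0.065,0.08,0]], "twist": [[-0.0465,0.0356,0],[0,0,0.116],[0,0,0.116],[0,0,0.116],[0,0,0.116],[0,0,0.116],[0,0,0.116],[0,0,0.116],[0,0,0.116],[0,0,0.116],[0,0,0.116],[0,0,0.116],[0,0,0.116],[0,0,0.116],[0,0,0.116],[0,0,0.116],[0,0,0.116],[0,0,0.116]]}}

```text
time_s: 8.1
position: [0.5961, -0.0769, 0.3003]
eef_rot: [-0.001, 0.934, -0.358, 0.0]
contact_force: [-0.1, -0.2, -0.2]
width: 0.0851
```

```bash
python3 plan.py .655 -.004 .28 125.2; python3 -c "
from h import *;print(manip.observe()['q'])"
```

```text
t 8.1 pos [ 0.5961 -0.0769  0.3003] phi -41.93889788825891 w 0.08507789113622528 F [-0.0831 -0.1982 -0.1626]
linear units [ 0.9809  1.2149 -0.3391] norm m 0.09587119758546718
untilt [-0.0006  0.0004 -0.    ] dphi units 1.8570988654250988  total twist [-0.0008 -0.0008  1.8571]
[ 0.0126  0.7946  0.0694  1.7394 -0.0883  0.61   -0.5984]
```

Emit:
{"api": "step_arm", "payload": {"linear": [[0.061,0.076,-0.02],[0.061,0.076,-0.02],[0.061,0.076,-0.02],[0.061,0.076,-0.02],[0.061,0.076,-0.02],[0.061,0.076,-0.02],[0.061,0.076,-0.02],[0.061,0.076,-0.02],[0.061,0.076,-0.02],[0.061,0.076,-0.02],[0.061,0.076,-0.02],[0.061,0.076,-0.02],[0.061,0.076,-0.02],[0.061,0.076,-0.02],[0.061,0.076,-0.02],[0.061,0.076,-0.02],[0,0,0]], "twist": [[0,0,0.116],[0,0,0.116],[0,0,0.116],[0,0,0.116],[0,0,0.116],[0,0,0.116],[0,0,0.116],[0,0,0.116],[0,0,0.116],[0,0,0.116],[0,0,0.116],[0,0,0.116],[0,0,0.116],[0,0,0.116],[0,0,0.116],[0,0,0.116],[0,0,0]]}}

```text
time_s: 10.22
position: [0.6543, -0.0043, 0.2808]
eef_rot: [-0.001, 0.465, 0.885, -0.0]
contact_force: [0.3, -0.1, -0.3]
width: 0.0852
```

```bash
python3 look.py w4 0; python3 plan.py .655 -.004 .185 125.2
```

```text
10.225 [ 0.6543 -0.0043  0.2808] phi 124.5960815806382 tilt -0.0007951696630766871 -0.00024994577354745976 F [ 0.2795 -0.1489 -0.3029] w 0.0851703724736408 q7 1.5042941058085986
[67.4936 84.4828] 6238 [ 0.6575 -0.1425  4.1656] yaw 238.67051694518725 0.057360340157398326
[253.6114 206.4025] 3911 [ 0.6543 -0.0028 -0.9484] yaw 305.66225938334736 0.05449175303831677
t 10.275 pos [ 0.6542 -0.0047  0.2809] phi 124.48166075287156 w 0.08573387649954994 F [-0.0992 -0.0187 -0.3079]
linear units [ 0.0138  0.0124 -1.5985] norm m 0.09591834762596783
untilt [ 0.0002 -0.0011  0.    ] dphi units 0.007981547190316003  total twist [ 0.0002 -0.0011  0.008 ]
```

View pics/w4.png

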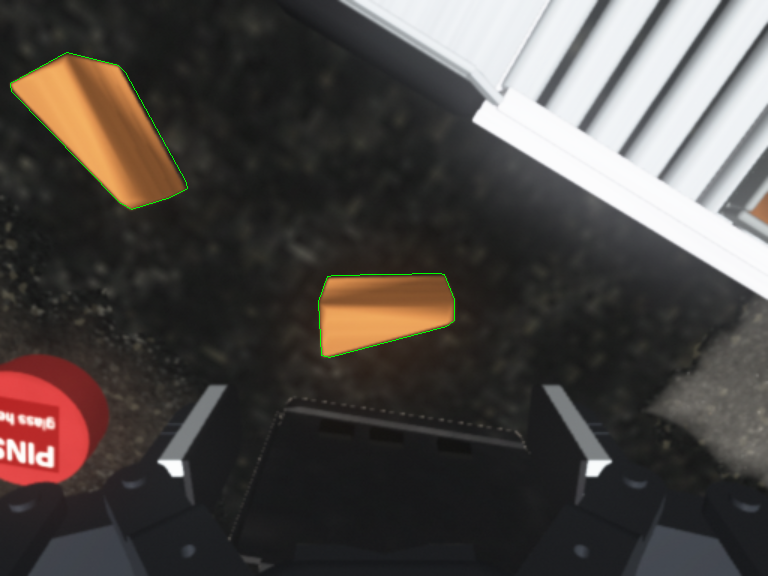

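Emit:
{"api": "step_arm", "payload": {"linear": [[0,0.02,-0.35],[0,0,-0.35],[0,0,-0.35],[0,0,-0.35],[0,0,-0.23],[0,0,0],[0,0,0]], "twist": [[0,-0.001,0.01],[0,0,0],[0,0,0],[0,0,0],[0,0,0],[0,0,0],[0,0,0]], "claw": 0}}

```text
time_s: 11.15
position: [0.6545, -0.0043, 0.1841]
eef_rot: [0.001, 0.458, 0.889, 0.0]
contact_force: [-0.5, 0.6, -0.9]
width: 0.0856
```

Emit:
{"api": "step_arm", "payload": {"linear": [[0,0,0],[0,0,0],[0,0,0],[0,0,0],[0,0,0]], "twist": [[0,0,0],[0,0,0],[0,0,0],[0,0,0],[0,0,0]], "claw": 1, "squeeze": 30}}

```text
time_s: 11.78
position: [0.6545, -0.0043, 0.1845]
eef_rot: [0.001, 0.458, 0.889, 0.0]
contact_force: [0.1, -0.1, 5.6]
width: 0.0597
```

```bash
python3 look.py w5
```

```text
11.775 [ 0.6545 -0.0043  0.1845] phi 125.48657973543064 tilt 0.0010381504826026545 0.000389299695210679 F [ 0.0936 -0.1146  5.623 ] w 0.05969288400933183 q7 1.4363136443283837
```

View pics/w5.png

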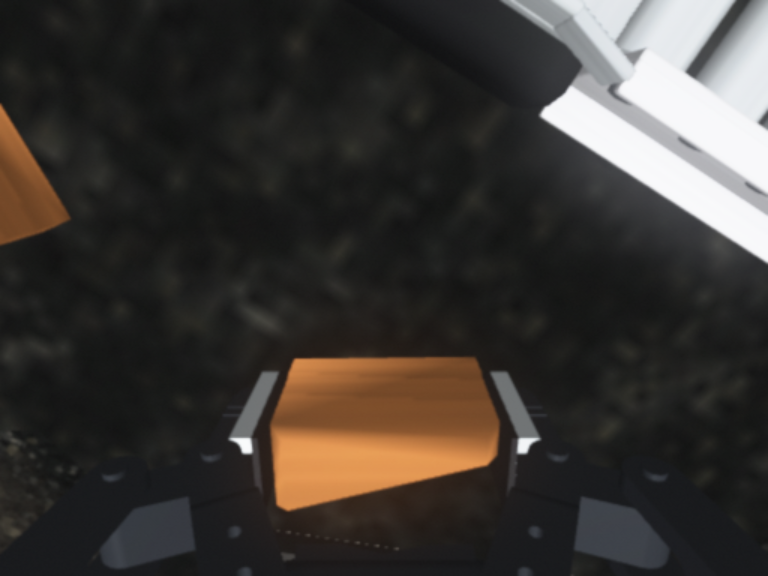

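```bash
cat > inhand.py <<'E'
from h import *
from plan import *
import pickle,sys
# fit block held: args name z0(block bottom)
name=sys.argv[1]; z0=float(sys.argv[2]); yaw=float(sys.argv[3])
s,R,f=now(); P=camera_params('wrist'); im=snapshot('wrist')
m=omask(im); n,l,st,ce=cv2.connectedComponentsWithStats(m)
i=min((k for k in range(1,n) if st[k,4]>3000),key=lambda k:np.hypot(ce[k][0]-256,ce[k][1]-290))
g=ray(None,[ce[i]],z0+.025,P)[0]
b=fit(P,(l==i).astype(float),(g[0],g[1],np.radians([yaw-5,yaw+5])),z0)
d=np.r_[b.x[:2],0]-np.r_[s['position'][:2],0]
print('t',s['time_s'],'pos',s['position'],'F',s['contact_force'],'w',s['width'],'phi',np.degrees(f))
print('block',b.x[:2],'yaw',np.degrees(b.x[2]),'err',b.fun,'in tool xy',(Rphi(f).inv().apply(d)),'yaw-phi',(np.degrees(b.x[2]-f)+540)%360-180)
v=cv2.resize(im,None,fx=1.5,fy=1.5); cv2.polylines(v,[np.round(hull(P,b.x,z0)*1.5).astype(int)],True,(0,255,0),1); cv2.imwrite(f'pics/{name}.png',v)
E
python3 inhand.py w5b 0 305.5
```

```text
t 11.825 pos [ 0.6545 -0.0044  0.1845] F [-1.3394 -0.4451  5.9793] w 0.05921980223609254 phi 125.48210008400065
block [ 0.6551 -0.0042] yaw 307.3697448620899 err 0.06817764058572418 in tool xy [-0.0001  0.0006  0.    ] yaw-phi -178.11235522191078
```

View pics/w5b.png

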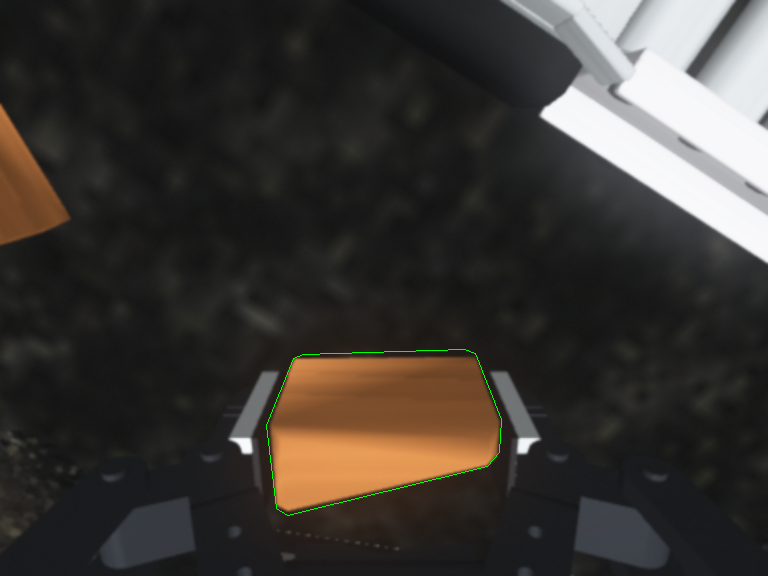

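Emit:
{"api": "step_arm", "payload": {"linear": [[0,0,0.2],[0,0,0.45],[0,0,0.6],[0,0,0.6],[-0.36,0.28,0.08],[-0.36,0.28,0],[-0.36,0.28,0],[-0.36,0.28,0],[-0.36,0.28,0],[-0.36,0.28,0],[-0.36,0.28,0],[0,0,0],[0,0,0]], "twist": [[0,0,0],[0,0,0],[0,0,0],[0,0,0],[0,0,-0.047],[0,0,-0.047],[0,0,-0.047],[0,0,-0.047],[0,0,-0.047],[0,0,-0.047],[0,0,-0.049],[0,0,0],[0,0,0]]}}

```text
time_s: 13.5
position: [0.5035, 0.1126, 0.2996]
eef_rot: [0.001, 0.671, 0.741, -0.0]
contact_force: [-0.4, -0.4, -0.1]
width: 0.0593
```

```bash
python3 inhand.py w6 0.115 275.7; python3 plan.py .5027 .1133 .2335 95.72
```

```text
t 13.5 pos [0.5035 0.1126 0.2996] F [-0.3935 -0.3631 -0.0784] w 0.05926208406490276 phi 95.71703987254642
block [0.5032 0.1127] yaw 276.7732177933122 err 0.12127979192351812 in tool xy [ 0.0001 -0.0003  0.    ] yaw-phi -178.94382207923422
t 13.55 pos [0.5037 0.1123 0.2995] phi 95.65617045678634 w 0.05941077519457949 F [-0.4101  0.1874 -0.0804]
linear units [-0.0163  0.0159 -1.0993] norm m 0.06597166673824348
untilt [0.0008 0.0007 0.    ] dphi units 0.0007092171468184535  total twist [0.0008 0.0007 0.0007]
```

View pics/w6.png

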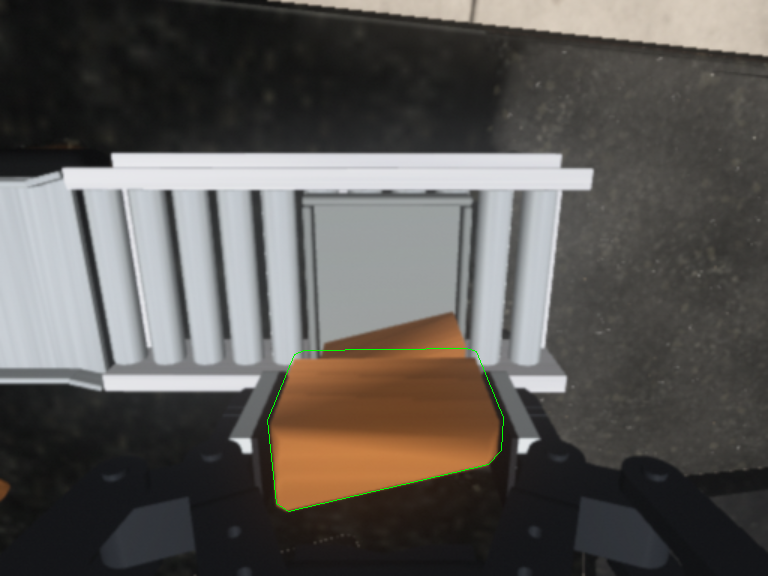

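```bash
python3 - <<'E'
from h import *
im=snapshot('wrist')
P=camera_params('wrist')
q=np.array([(302,196.),(474,196)])/1.5
for z in (.059,.056): 
    w=ray(None,q,z,P); print(w,w.mean(0))
c=cv2.resize(im[120:250,190:330],None,fx=4.2,fy=4.2,interpolation=cv2.INTER_CUBIC); cv2.imwrite('pics/w6c.png',c)
E
```

```text
[[0.4547 0.0729 0.059 ]
 [0.4476 0.1436 0.059 ]] [0.4511 0.1082 0.059 ]
[[0.4551 0.0724 0.056 ]
 [0.4479 0.1442 0.056 ]] [0.4515 0.1083 0.056 ]
```

View pics/w6c.png

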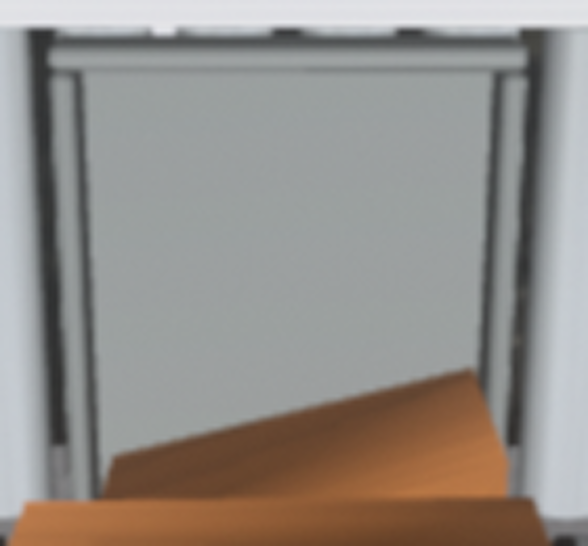

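Emit:
{"api": "step_arm", "payload": {"linear": [[-0.04,0.02,-0.1],[0,0,-0.25],[0,0,-0.25],[0,0,-0.25],[0,0,-0.2],[0,0,0],[0,0,0]], "twist": [[0,0,0],[0,0,0],[0,0,0],[0,0,0],[0,0,0],[0,0,0],[0,0,0]]}}

```text
time_s: 14.48
position: [0.5006, 0.1144, 0.2365]
eef_rot: [0.0, 0.671, 0.741, -0.0]
contact_force: [-1.0, -0.6, -0.5]
width: 0.0594
```

```bash
python3 look.py w7; python3 plan.py .5012 .1134 .2335 95.72
```

```text
14.475 [0.5006 0.1144 0.2365] phi 95.71018377007736 tilt 0.00040186328958941486 -2.912760441984977e-05 F [-0.952  -0.5602 -0.5071] w 0.059441968338151276 q7 0.584489341786746
t 14.525 pos [0.5007 0.1144 0.2367] phi 95.70434126355572 w 0.059372443262419736 F [-0.4558  0.5559 -0.9315]
linear units [ 0.0085 -0.0167 -0.0525] norm m 0.0033453851705223104
untilt [0.0003 0.0006 0.    ] dphi units 0.00017398596049207984  total twist [0.0003 0.0006 0.0002]
```

View pics/w7.png

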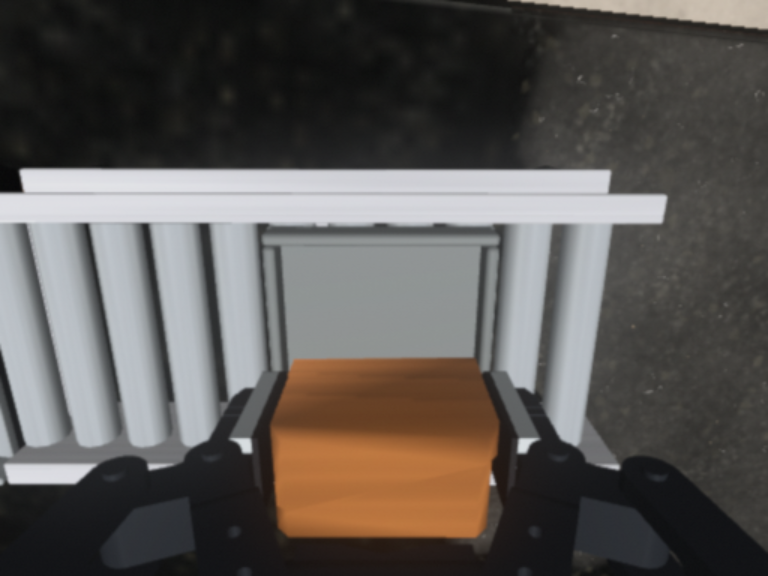

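Emit:
{"api": "step_arm", "payload": {"linear": [[0,-0.01,-0.03],[0,0,-0.02],[0,0,0]], "twist": [[0,0,0],[0,0,0],[0,0,0]]}}

```text
time_s: 14.9
position: [0.5006, 0.1136, 0.2335]
eef_rot: [0.0, 0.671, 0.741, -0.0]
contact_force: [-0.5, 0.6, 1.1]
width: 0.0593
```

Emit:
{"api": "step_arm", "payload": {"linear": [[0.017,0.002,0],[0.017,0.002,0],[0.016,0.002,0],[0,0,0]], "twist": [[0,0,0],[0,0,0],[0,0,0],[0,0,0]]}}

```text
time_s: 15.4
position: [0.5023, 0.114, 0.2334]
eef_rot: [-0.0, 0.671, 0.742, -0.001]
contact_force: [-3.5, 0.1, 5.9]
width: 0.0595
```

Emit:
{"api": "step_arm", "payload": {"linear": [[0.01,0.001,0],[0,0,0]], "twist": [[0,0,0],[0,0,0]]}}

```text
time_s: 15.65
position: [0.5025, 0.114, 0.2334]
eef_rot: [-0.0, 0.671, 0.742, -0.002]
contact_force: [-5.5, -0.1, 7.6]
width: 0.0593
```

Emit:
{"api": "step_arm", "payload": {"linear": [[0,0,0],[0,0,0],[0,0,0],[0,0,0.2],[0,0,0.5],[0,0,0.5],[0,0,0.3],[0,0,0],[0,0,0]], "twist": [[0,0,0],[0,0,0],[0,0,0],[0,0,0],[0,0,0],[0,0,0],[0,0,0],[0,0,0],[0,0,0]], "claw": 0}}

```text
time_s: 16.77
position: [0.5039, 0.1138, 0.323]
eef_rot: [0.0, 0.671, 0.741, -0.001]
contact_force: [0.0, -0.5, -0.5]
width: 0.0855
```

```bash
python3 look.py w8
```

```text
16.775 [0.5039 0.1138 0.323 ] phi 95.69545316594964 tilt 0.0002761238315800463 -0.0005579289226854776 F [ 0.0372 -0.5052 -0.4696] w 0.08551284449711023 q7 0.7256365087943721
```

View pics/w8.png

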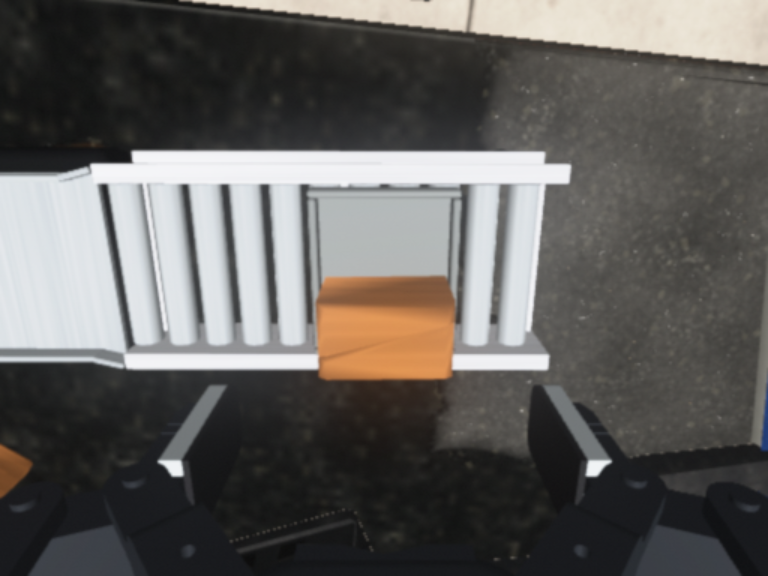

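```bash
cat > zoom.py <<'E'
import sys,numpy as np,cv2
n,r0,r1,c0,c1,f=sys.argv[1],*map(int,sys.argv[2:6]),float(sys.argv[6])
im=np.load(n+'.npy'); cv2.imwrite(f'pics/{n}z.png',cv2.resize(im[r0:r1,c0:c1],None,fx=f,fy=f,interpolation=cv2.INTER_CUBIC))
E
python3 zoom.py w8 115 260 195 320 4
```

```text
(no output)
```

View pics/w8z.png

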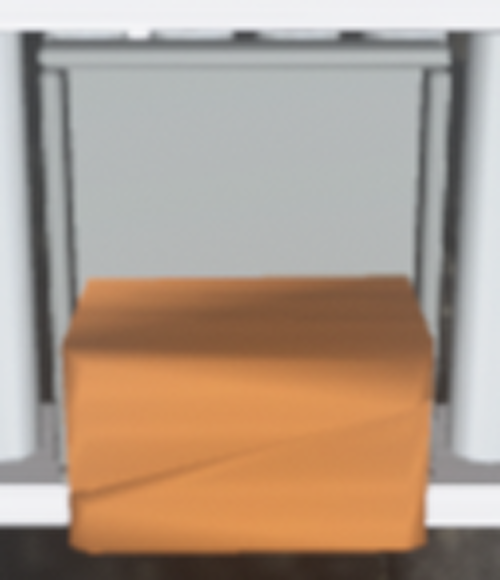

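```bash
cat > meas.py <<'E'
from h import *
import pickle
def tray(name,crop,f,items):
    P=pickle.load(open(name+'.pkl','rb')); th=np.radians(5.72); R=np.array([[np.cos(th),np.sin(th)],[-np.sin(th),np.cos(th)]])
    for lab,px,z in items:
        q=np.array([px],float)/f+[crop[2],crop[0]]-.5+.5/f
        w=ray(None,q,z,P)[0]; print(lab,w[:2],'tray mm',1e3*R@(w[:2]-[.4933,.1121]))
E
python3 - <<'E'
from meas import *
tray('w8',(115,0,195),4,[('outer UL',(38,43),.059),('outer UR',(450,43),.059),('inner',(240,68),.059),('b bottom L',(90,281),.049),('b bottom R',(405,276),.049),('b mid',(248,278),.049),('b top L mid',(66,345),.091),('b top R',(432,340),.091)])
E
```

```text
outer UL [0.4542 0.0725] tray mm [-42.8233 -35.4976]
outer UR [0.4471 0.1429] tray mm [-42.8744  35.2736]
inner [0.455  0.1075] tray mm [-38.5902  -0.7934]
b bottom L [0.499  0.0832] tray mm [  2.7866 -29.3147]
b bottom R [0.492  0.1425] tray mm [ 1.7386 30.3467]
b mid [0.4954 0.1129] tray mm [2.1633 0.6348]
b top L mid [0.497 0.084] tray mm [  0.9293 -28.3437]
b top R [0.4903 0.1418] tray mm [ 0.0227 29.8695]
```

Emit:
{"api": "step_arm", "payload": {"linear": [[0.27,-0.73,0],[0.27,-0.73,0],[0.27,-0.73,-0.1],[0.27,-0.73,-0.1],[0.27,-0.73,-0.1],[0.27,-0.73,-0.1],[0.27,-0.73,-0.1],[0.27,-0.73,-0.1],[0.27,-0.73,-0.1],[0,0,0],[0,0,0]], "twist": [[0,0,-0.038],[0,0,-0.038],[0,0,-0.038],[0,0,-0.038],[0,0,-0.038],[0,0,-0.038],[0,0,-0.038],[0,0,-0.038],[0,0,-0.038],[0,0,0],[0,0,0]]}}

```text
time_s: 18.2
position: [0.6496, -0.279, 0.2801]
eef_rot: [-0.001, 0.843, 0.537, -0.001]
contact_force: [-0.2, 0.8, -0.1]
width: 0.0852
```

```bash
python3 look.py w9 0; python3 plan.py .651 -.281 .184 65
```

```text
18.2 [ 0.6496 -0.279   0.2801] phi 64.99112554077502 tilt -0.0010323390444730083 -0.000615350983991658 F [-0.2196  0.7541 -0.1011] w 0.0852393786856819 q7 1.0840390673969476
[437.5426 141.09  ] 2455 [ 0.6612 -0.1458  4.3238] yaw 247.73472394120927 0.6717149220489977
[264.0525 210.4468] 2988 [ 0.6526 -0.281   1.0128] yaw 58.02997346761192 0.6252380856308737
t 18.25 pos [ 0.6498 -0.2782  0.2806] phi 65.06580661803609 w 0.08500013540394848 F [-0.3543  1.3696  0.6618]
linear units [ 0.0201 -0.0461 -1.61  ] norm m 0.09664528034848749
untilt [-0.0008 -0.001   0.    ] dphi units -0.0007311846448454232  total twist [-0.0008 -0.001  -0.0007]
```

View pics/w9.png

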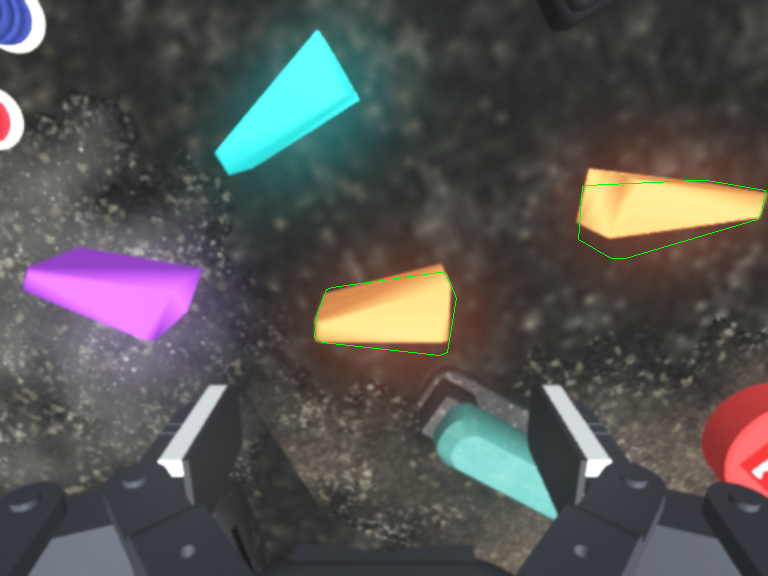

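```bash
sed -i 's/h\[...,0\]<20)&(h\[...,1\]>110)/h[...,0]<24)\&(h[...,1]>85)/' h.py; python3 - <<'E'
from h import *
from plan import *
import pickle
im=np.load('w9.npy');P=pickle.load(open('w9.pkl','rb'))
m=omask(im); n,l,st,ce=cv2.connectedComponentsWithStats(m)
v=cv2.resize(im,None,fx=1.5,fy=1.5)
for i in range(1,n):
    if st[i,4]<400: continue
    g=ray(None,[ce[i]],.025,P)[0]; b=fit(P,(l==i).astype(float),(g[0],g[1],np.arange(0,6.28,.7)),0)
    print(ce[i],st[i,4],b.x,np.degrees(b.x[2]),b.fun); cv2.polylines(v,[np.round(hull(P,b.x,0)*1.5).astype(int)],True,(0,255,0),1)
cv2.imwrite('pics/w9b.png',v)
print('stapler', ray(None,np.array([(420,425),(443,375),(438,452)])/1.5,.0,P),ray(None,np.array([(420,425),(443,375),(438,452)])/1.5,.04,P))
f=np.radians(65)
for a in (.03,.043,.057):
  for b in (-.011,.011):
    print('finger',a,b,np.array([.651,-.281])+a*np.array([np.cos(f),np.sin(f)])+b*np.array([np.sin(f),-np.cos(f)]))
E
```

```text
[440.3611 139.7652] 7350 [ 0.6698 -0.146   1.5966] 91.47871184624539 0.509360837509248
[267.5235 213.9059] 6940 [ 0.671  -0.267   1.7889] 102.49739245756216 0.5962062596916604
stapler [[ 0.7322 -0.2949  0.    ]
 [ 0.7084 -0.2706  0.    ]
 [ 0.7532 -0.2927  0.    ]] [[ 0.7072 -0.287   0.04  ]
 [ 0.6872 -0.2666  0.04  ]
 [ 0.7249 -0.2851  0.04  ]]
finger 0.03 -0.011 [ 0.6537 -0.2492]
finger 0.03 0.011 [ 0.6736 -0.2585]
finger 0.043 -0.011 [ 0.6592 -0.2374]
finger 0.043 0.011 [ 0.6791 -0.2467]
finger 0.057 -0.011 [ 0.6651 -0.2247]
finger 0.057 0.011 [ 0.6851 -0.234 ]
```

View pics/w9b.png

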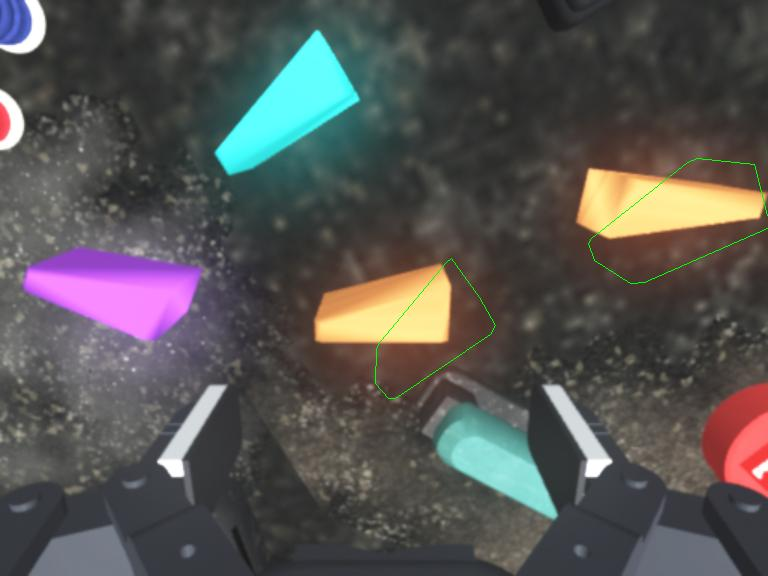

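```bash
python3 - <<'E'
s=open('h.py').read()
import re
s=s.replace("(h[...,0]<24)&(h[...,1]>85)&(h[...,2]>60)","(h[...,0]<24)&(((h[...,1]>110)&(h[...,2]>60))|((h[...,2]>170)&(h[...,1]>70)))&(h[...,2]>(100 if im[150:260].mean()>75 else 60))")
open('h.py','w').write(s)
E
python3 - <<'E'
from h import *
import pickle
im=np.load('w9.npy');P=pickle.load(open('w9.pkl','rb'));print(im[150:260].mean(),np.load('w1.npy')[150:260].mean(),np.load('w8.npy')[150:260].mean())
m=omask(im); m&=(im.max(2)>120).astype(np.uint8); n,l,st,ce=cv2.connectedComponentsWithStats(m)
v=cv2.resize(im,None,fx=1.5,fy=1.5)
for i in range(1,n):
    if st[i,4]<400: continue
    g=ray(None,[ce[i]],.025,P)[0]; b=fit(P,(l==i).astype(float),(g[0],g[1],np.arange(0,6.28,.7)),0)
    print(ce[i],st[i,4],b.x,np.degrees(b.x[2]),b.fun); cv2.polylines(v,[np.round(hull(P,b.x,0)*1.5).astype(int)],True,(0,255,0),1)
q=np.array([(443,375),(530,410)])/1.5
for z in (0,.02,.035): print(ray(None,q,z,P).tolist())
f=np.radians(65); d=np.array([np.cos(f),np.sin(f)]); e=np.array([np.sin(f),-np.cos(f)]); c=np.array([.651,-.281])
# draw open right finger footprint at z .02
pts=[np.r_[c+a*d+b*e,.02] for a,b in ((.043,-.012),(.058,-.012),(.058,.012),(.043,.012))]
cv2.polylines(v,[np.round(proj(None,pts,P)*1.5).astype(int)],True,(255,0,255),1)
cv2.imwrite('pics/w9b.png',v)
E
```

```text
92.60804924242424 127.18648200757576 142.78046875
[435.6611 134.2764] 2355 [ 0.6574 -0.1442  4.1645] 238.60757282122353 0.4671482609738332
[257.0907 202.1941] 2623 [ 0.6504 -0.2808  1.1372] 65.15821623318001 0.3722729001095545
[[0.7083650894161304, -0.2706113476247075, 2.7755575615628914e-17], [0.7494800726840043, -0.23450414644834988, 0.0]]
[[0.697800380969474, -0.26858184209961106, 0.01999999999999999], [0.7356078975416613, -0.23537926001520798, 0.01999999999999999]]
[[0.6898768496344816, -0.2670597129557887, 0.035], [0.725203766184904, -0.23603559519035155, 0.035]]
```

View pics/w9b.png

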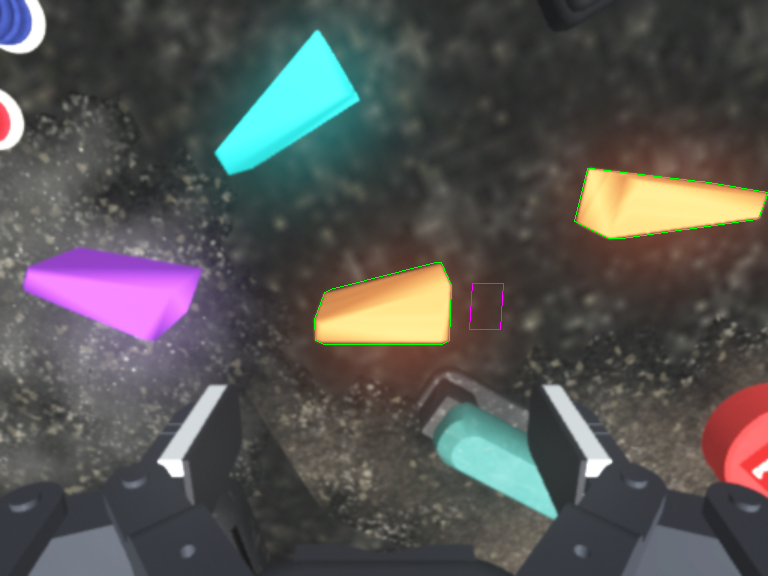

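Emit:
{"api": "step_arm", "payload": {"linear": [[0.01,-0.045,-0.35],[0,0,-0.35],[0,0,-0.35],[0,0,-0.35],[0,0,-0.22],[0,0,0],[0,0,0]], "twist": [[0,0,0.001],[0,0,0],[0,0,0],[0,0,0],[0,0,0],[0,0,0],[0,0,0]]}}

```text
time_s: 19.12
position: [0.651, -0.2829, 0.1848]
eef_rot: [0.001, 0.843, 0.537, 0.0]
contact_force: [0.8, -0.5, 1.0]
width: 0.0853
```

Emit:
{"api": "step_arm", "payload": {"linear": [[0,0,0],[0,0,0],[0,0,0],[0,0,0],[0,0,0]], "twist": [[0,0,0],[0,0,0],[0,0,0],[0,0,0],[0,0,0]], "claw": 1, "squeeze": 30}}

```text
time_s: 19.75
position: [0.651, -0.2829, 0.1852]
eef_rot: [0.001, 0.843, 0.537, 0.0]
contact_force: [-0.8, 0.1, 5.6]
width: 0.0595
```

```bash
python3 look.py w10; python3 plan.py .4933 .1121 .31 95.72
```

```text
19.75 [ 0.651  -0.2829  0.1852] phi 65.00296938130548 tilt 0.001028416274741983 0.00031883614688902294 F [-0.8366  0.058   5.5766] w 0.05948915711338391 q7 1.0439263602083253
t 19.8 pos [ 0.651  -0.2829  0.1852] phi 65.00350046066853 w 0.05959198294646356 F [0.1171 0.6878 5.656 ]
linear units [-2.629   6.5841  2.0799] norm m 0.4433032933974848
untilt [0.0009 0.001  0.    ] dphi units 0.34129443932590514  total twist [0.0006 0.0012 0.3413]
```

View pics/w10.png

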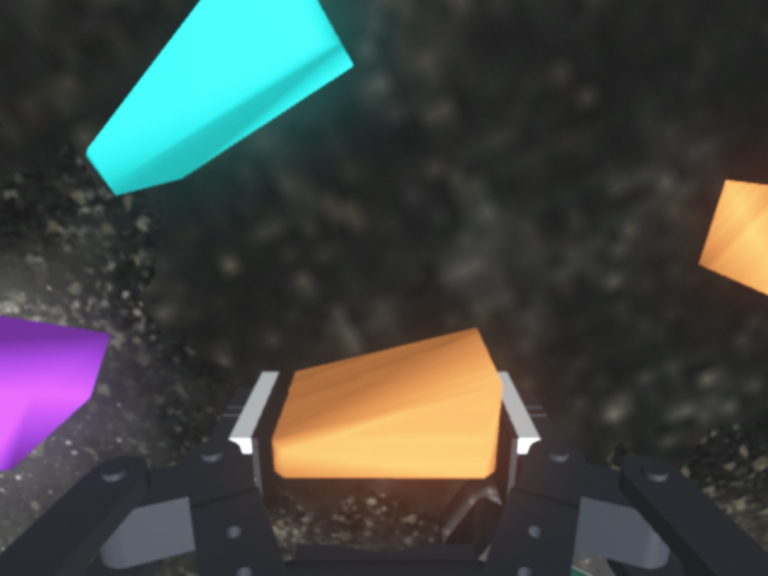

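```bash
cat > inh2.py <<'E'
from h import *
from plan import *
import pickle,sys
def run(name,pos,phi,zb,yaw):
    im=np.load(name+'.npy');P=pickle.load(open(name+'.pkl','rb'))
    m=omask(im); n,l,st,ce=cv2.connectedComponentsWithStats(m)
    i=min((k for k in range(1,n) if st[k,4]>3000),key=lambda k:np.hypot(ce[k][0]-256,ce[k][1]-290))
    mm=(l==i).astype(np.uint8); mm=cv2.morphologyEx(mm,cv2.MORPH_CLOSE,np.ones((5,5)))
    g=ray(None,[ce[i]],zb+.025,P)[0]
    for dz in (0,-.003,-.006,-.009):
        b=fit(P,mm.astype(float),(g[0],g[1],np.radians([yaw-4,yaw+4])),zb+dz)
        d=np.r_[b.x[:2]-pos[:2],0]
        print(name,dz,'err',round(b.fun,4),'in tool mm',1e3*Rphi(np.radians(phi)).inv().apply(d)[:2],'dyaw',np.degrees(b.x[2])-yaw)
if __name__=='__main__':
    run('w5',[.6545,-.0044],125.48,0,305.48)
    run('w10',[.651,-.2829],65.0,0,65.0)
E
python3 inh2.py
```

```text
w5 0 err 0.0678 in tool mm [-0.397   1.0782] dyaw 1.8889811327562143
w5 -0.003 err 0.035 in tool mm [-0.2747  2.8218] dyaw 0.054328701855581585
w5 -0.006 err 0.0394 in tool mm [-1.0766  5.4099] dyaw 0.3068797286969698
w5 -0.009 err 0.0648 in tool mm [-1.2656  7.4715] dyaw 0.452758811831643
w10 0 err 0.1031 in tool mm [0.207  0.2515] dyaw -0.04514712595452863
w10 -0.003 err 0.1224 in tool mm [0.0447 1.7909] dyaw -1.0728737702136257
w10 -0.006 err 0.1499 in tool mm [0.1563 3.7297] dyaw -2.417265383348031
w10 -0.009 err 0.1818 in tool mm [0.5548 5.6603] dyaw -3.2041053505802424
```

Emit:
{"api": "step_arm", "payload": {"linear": [[0,0,0.2],[0,0,0.5],[0,0,0.6],[-0.31,0.73,0.4],[-0.31,0.73,0.2],[-0.31,0.73,0],[-0.31,0.73,0],[-0.31,0.73,0],[-0.31,0.73,0],[-0.31,0.73,0],[-0.31,0.73,0],[-0.32,0.72,0],[0,0,0],[0,0,0]], "twist": [[0,0,0],[0,0,0],[0,0,0],[0,0,0.038],[0,0,0.038],[0,0,0.038],[0,0,0.038],[0,0,0.038],[0,0,0.038],[0,0,0.038],[0,0,0.038],[0,0,0.037],[0,0,0],[0,0,0]]}}

```text
time_s: 21.55
position: [0.4827, 0.1103, 0.2983]
eef_rot: [0.001, 0.671, 0.741, -0.001]
contact_force: [-0.3, 0.1, -0.5]
width: 0.0595
```

```bash
python3 look.py w11; python3 plan.py .4824 .1115 .2345 95.72
```

```text
21.55 [0.4827 0.1103 0.2983] phi 95.67261052159759 tilt 0.0008761016752903369 -0.0005863499595119198 F [-0.264   0.0973 -0.4975] w 0.05947824339605316 q7 0.6565972992948726
t 21.6 pos [0.4829 0.1096 0.2982] phi 95.58217299747669 w 0.05959498983192686 F [ 0.9269 -0.7924 -0.3702]
linear units [-0.0083  0.0321 -1.0609] norm m 0.06368342843666674
untilt [0.0014 0.0003 0.    ] dphi units 0.0015314111391479066  total twist [0.0014 0.0003 0.0015]
```

View pics/w11.png

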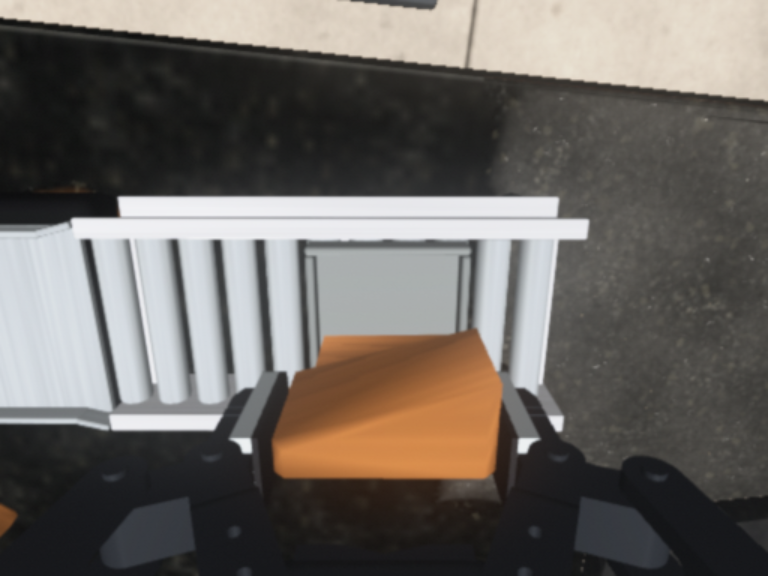

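Emit:
{"api": "step_arm", "payload": {"linear": [[-0.01,0.02,-0.2],[0,0,-0.25],[0,0,-0.25],[0,0,-0.2],[0,0,-0.1],[0,0,0],[0,0,0]], "twist": [[0.001,0,0.001],[0,0,0],[0,0,0],[0,0,0],[0,0,0],[0,0,0],[0,0,0]]}}

```text
time_s: 22.48
position: [0.4821, 0.112, 0.2384]
eef_rot: [-0.0, 0.671, 0.742, 0.001]
contact_force: [-0.0, -0.3, 0.2]
width: 0.0593
```

```bash
python3 look.py w12; python3 plan.py .4824 .1115 .2345 95.72
```

```text
22.475 [0.4821 0.112  0.2384] phi 95.78837534165237 tilt -3.676932640996626e-05 0.0006512339528627545 F [-0.0437 -0.3314  0.2278] w 0.05931599522345961 q7 0.5485004050670569
t 22.525 pos [0.4821 0.112  0.2385] phi 95.78520336253595 w 0.059833599616009446 F [-0.0082  1.467   0.1679]
linear units [ 0.0055 -0.0087 -0.0665] norm m 0.004038137716132717
untilt [-0.0007  0.0006  0.    ] dphi units -0.0007244818059550561  total twist [-0.0007  0.0006 -0.0007]
```

View pics/w12.png

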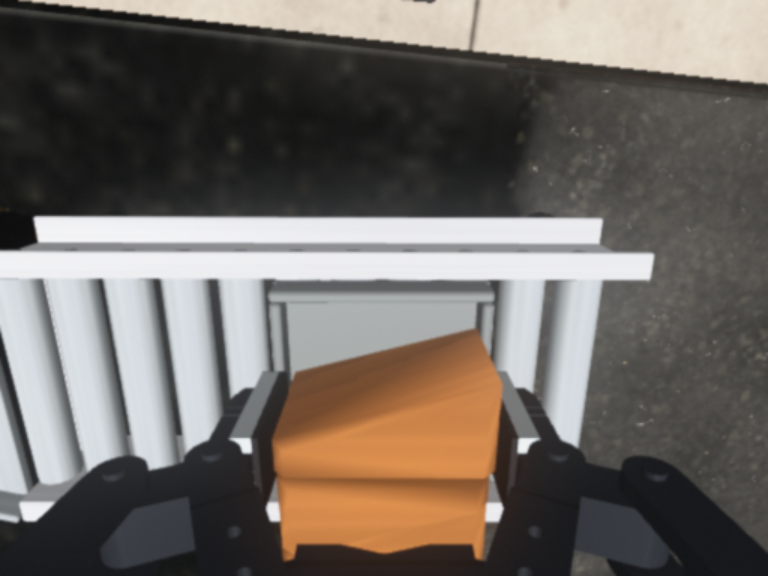

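Emit:
{"api": "step_arm", "payload": {"linear": [[0,-0.01,-0.04],[0,0,-0.03],[0,0,0]], "twist": [[0,0,0],[0,0,0],[0,0,0]]}}

```text
time_s: 22.9
position: [0.482, 0.1113, 0.2341]
eef_rot: [0.0, 0.67, 0.742, 0.0]
contact_force: [0.0, -0.4, 2.6]
width: 0.0594
```

Emit:
{"api": "step_arm", "payload": {"linear": [[0.017,0.002,0],[0.017,0.002,0],[0.016,0.002,0],[0,0,0]], "twist": [[0,0,0],[0,0,0],[0,0,0],[0,0,0]]}}

```text
time_s: 23.4
position: [0.4829, 0.1116, 0.2341]
eef_rot: [-0.001, 0.67, 0.742, -0.002]
contact_force: [-5.8, -0.3, 9.5]
width: 0.0596
```

Emit:
{"api": "step_arm", "payload": {"linear": [[0.015,0.002,0],[0,0,0]], "twist": [[0,0,0],[0,0,0]]}}

```text
time_s: 23.65
position: [0.4842, 0.1117, 0.2341]
eef_rot: [-0.001, 0.67, 0.742, -0.001]
contact_force: [-3.5, -0.1, 7.8]
width: 0.0596
```

Emit:
{"api": "step_arm", "payload": {"linear": [[0.015,0.002,0],[0,0,0]], "twist": [[0,0,0],[0,0,0]]}}

```text
time_s: 23.9
position: [0.4852, 0.1119, 0.2341]
eef_rot: [-0.001, 0.67, 0.742, -0.001]
contact_force: [-4.3, 0.3, 7.7]
width: 0.0596
```

```bash
python3 look.py w13
```

```text
23.9 [0.4852 0.1119 0.2341] phi 95.84212386476173 tilt -0.0008399382197797594 -0.0011260894472151443 F [-4.2537  0.2681  7.7056] w 0.05961973721025979 q7 0.5530984408727001
```

View pics/w13.png

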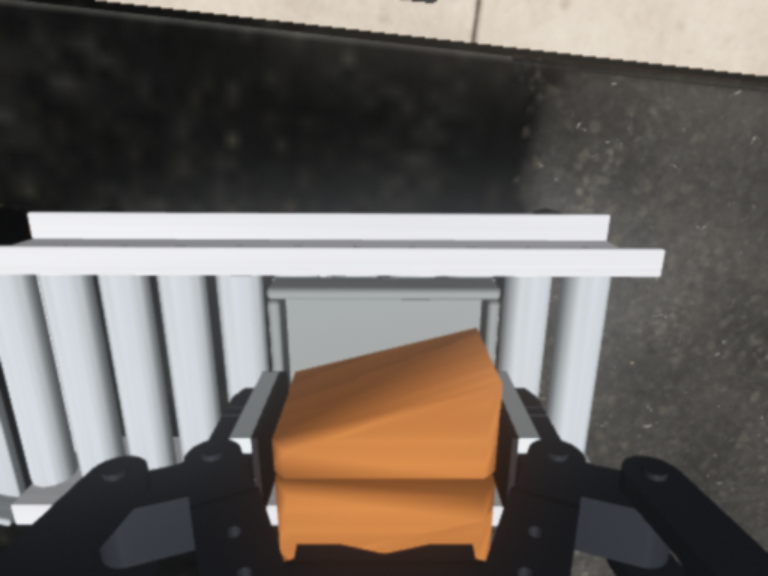

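Emit:
{"api": "step_arm", "payload": {"linear": [[0,0,0.015],[0.012,0.001,0],[0.012,0.001,0],[0,0,0]], "twist": [[0,0,0],[0,0,0],[0,0,0],[0,0,0]]}}

```text
time_s: 24.45
position: [0.4879, 0.112, 0.2346]
eef_rot: [-0.0, 0.67, 0.742, -0.0]
contact_force: [-3.1, -0.8, 1.3]
width: 0.0595
```

Emit:
{"api": "step_arm", "payload": {"linear": [[0.012,0.001,0],[0,0,0]], "twist": [[0,0,0],[0,0,0]]}}

```text
time_s: 24.7
position: [0.4885, 0.112, 0.2347]
eef_rot: [-0.0, 0.67, 0.742, -0.0]
contact_force: [-4.9, -0.9, 2.2]
width: 0.0596
```

Contact firm; release, rise and look.

Emit:
{"api": "step_arm", "payload": {"linear": [[0,0,0],[0,0,0],[0,0,0],[-0.05,0,0.2],[-0.1,0,0.5],[-0.1,0,0.5],[-0.1,0,0.3],[0,0,0],[0,0,0]], "twist": [[0,0,0],[0,0,0],[0,0,0],[0,0,0],[0,0,0],[0,0,0],[0,0,0],[0,0,0],[0,0,0]], "claw": 0}}

```text
time_s: 25.82
position: [0.4678, 0.1119, 0.3243]
eef_rot: [-0.0, 0.671, 0.742, -0.0]
contact_force: [-0.4, -0.6, -1.0]
width: 0.0851
```

```bash
python3 look.py w14; python3 zoom.py w14 130 290 195 320 4
```

```text
25.825 [0.4678 0.1119 0.3243] phi 95.78290431321227 tilt -0.0002481418823738005 -3.270772290640727e-05 F [-0.391  -0.6234 -1.0474] w 0.08511265449673901 q7 0.6717120787198559
```

View pics/w14.png

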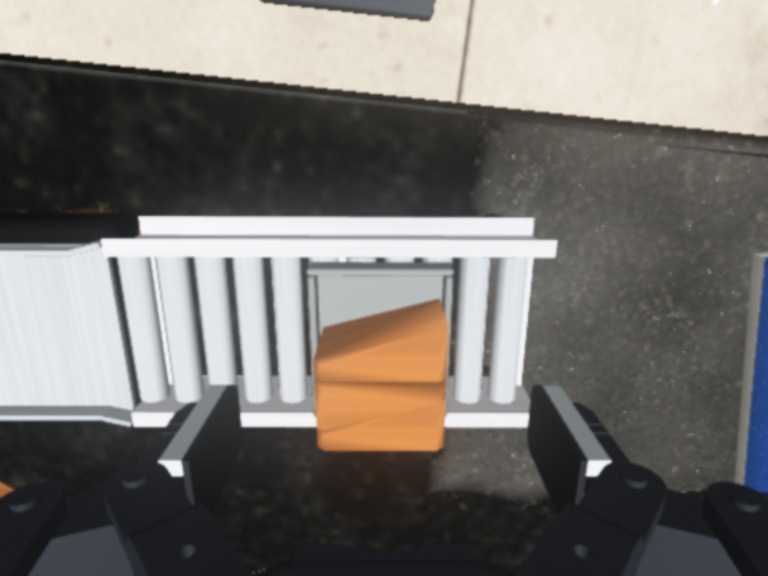

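View pics/w14z.png

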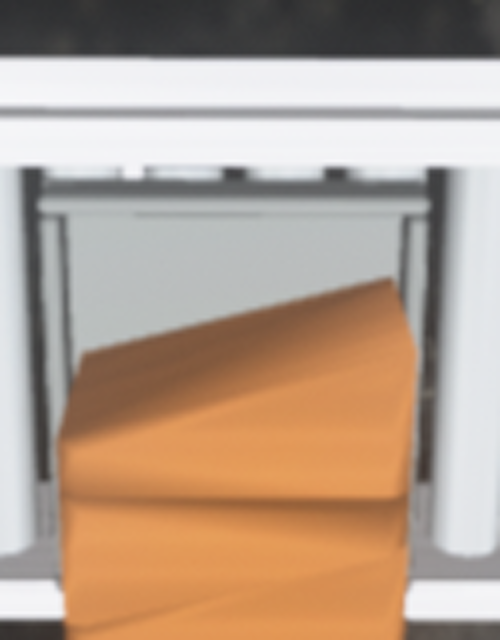

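```bash
python3 - <<'E'
from meas import *
tray('w14',(130,0,195),4,[('outer UL',(37,198),.059),('outer UR',(432,198),.059),('inner',(240,215),.059),('c bottom L',(83,353),.049),('c bottom R',(390,279),.049),('c topL',(60,440),.091),('c top R',(415,345),.091),('seam L',(62,495),.095),('seam R',(410,497),.095)])
E
python3 plan.py .6574 -.1442 .28 58.6
```

```text
outer UL [0.4569 0.0727] tray mm [-40.171  -35.6177]
outer UR [0.4496 0.144 ] tray mm [-40.3165  36.1452]
inner [0.4563 0.1097] tray mm [-37.0295   1.2658]
c bottom L [0.4905 0.082 ] tray mm [ -5.7577 -29.6543]
c bottom R [0.4691 0.14  ] tray mm [-21.2861  30.2213]
c topL [0.4889 0.083 ] tray mm [ -7.3055 -28.5596]
c top R [0.466  0.1394] tray mm [-24.4361  29.8537]
seam L [0.4969 0.0843] tray mm [  0.78   -28.0324]
seam R [0.4914 0.1417] tray mm [ 1.0318 29.5989]
t 25.875 pos [0.4678 0.112  0.324 ] phi 95.78553322128754 w 0.08519554942031027 F [ 0.1874  0.1939 -0.7672]
linear units [ 3.1598 -4.2696 -0.7337] norm m 0.32172723692662325
untilt [-0.0001 -0.0006  0.    ] dphi units -0.4131725913476393  total twist [-0.0004 -0.0006 -0.4132]
```

Emit:
{"api": "step_arm", "payload": {"linear": [[0.395,-0.53,0],[0.395,-0.53,0],[0.395,-0.53,-0.12],[0.395,-0.53,-0.12],[0.395,-0.53,-0.12],[0.395,-0.53,-0.12],[0.395,-0.53,-0.12],[0.395,-0.53,-0.12],[0,0,0],[0,0,0]], "twist": [[0,0,-0.052],[0,0,-0.052],[0,0,-0.052],[0,0,-0.052],[0,0,-0.052],[0,0,-0.052],[0,0,-0.052],[0,0,-0.051],[0,0,0],[0,0,0]]}}

```text
time_s: 27.12
position: [0.657, -0.1413, 0.2804]
eef_rot: [-0.001, 0.872, 0.489, -0.0]
contact_force: [-0.1, 0.1, -0.6]
width: 0.0857
```

```bash
python3 look.py w15 0; python3 plan.py .6576 -.1437 .184 58.5
```

```text
27.125 [ 0.657  -0.1413  0.2804] phi 58.51180893402119 tilt -0.0011073728449147832 -0.0002733392855154573 F [-0.08    0.1238 -0.601 ] w 0.08570874221637242 q7 0.7741800503760834
[252.1941 211.3829] 3803 [ 0.659  -0.1439  4.1642] yaw 238.58907340749647 0.3708797954905211
t 27.175 pos [ 0.657  -0.1407  0.2809] phi 58.57670064099188 w 0.08494472642223642 F [-0.3438  0.0468 -0.6319]
linear units [ 0.0099 -0.0499 -1.6144] norm m 0.09690953434037454
untilt [-0.0012 -0.0007  0.    ] dphi units -0.0008522293443542103  total twist [-0.0012 -0.0007 -0.0009]
```

View pics/w15.png

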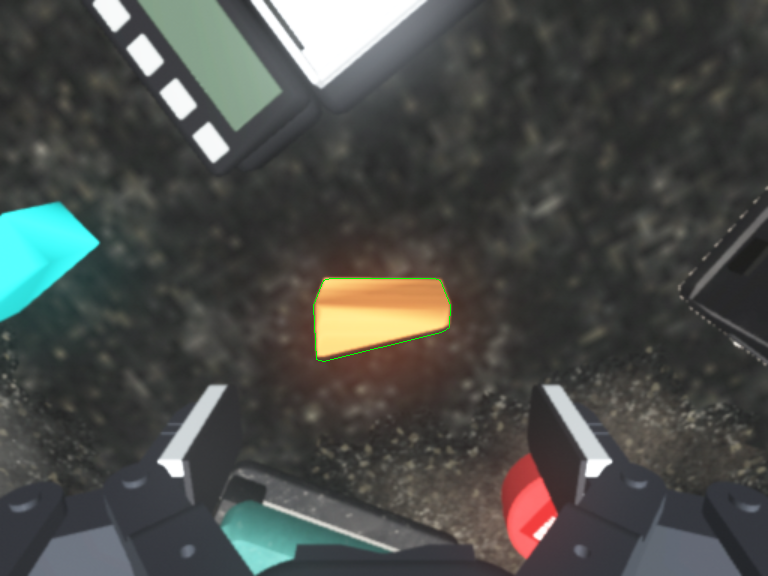

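Emit:
{"api": "step_arm", "payload": {"linear": [[0.015,-0.03,-0.35],[0,0,-0.35],[0,0,-0.35],[0,0,-0.35],[0,0,-0.22],[0,0,0],[0,0,0]], "twist": [[0,0,0],[0,0,0],[0,0,0],[0,0,0],[0,0,0],[0,0,0],[0,0,0]]}}

```text
time_s: 28.05
position: [0.6588, -0.144, 0.185]
eef_rot: [0.0, 0.873, 0.488, 0.001]
contact_force: [-0.9, 0.4, 0.4]
width: 0.0854
```

Emit:
{"api": "step_arm", "payload": {"linear": [[0,0,0],[0,0,0],[0,0,0],[0,0,0],[0,0,0]], "twist": [[0,0,0],[0,0,0],[0,0,0],[0,0,0],[0,0,0]], "claw": 1, "squeeze": 30}}

```text
time_s: 28.68
position: [0.6588, -0.1441, 0.1854]
eef_rot: [0.0, 0.873, 0.488, 0.001]
contact_force: [-0.3, 0.2, 5.5]
width: 0.0598
```

```bash
python3 look.py w16; python3 plan.py .4690 .1105 .305 95.72
```

```text
28.675 [ 0.6588 -0.1441  0.1854] phi 58.43208228272483 tilt 0.0004964150309198433 0.0010994426182033342 F [-0.2674  0.1544  5.5363] w 0.059760666430380506 q7 0.7259204056727251
t 28.725 pos [ 0.6588 -0.1441  0.1854] phi 58.42921851215146 w 0.05943230255589934 F [-0.2709 -0.1394  5.6235]
linear units [-3.1639  4.2438  1.9928] norm m 0.3393665635599588
untilt [-0.0001  0.0015 -0.    ] dphi units 0.41434201653165054  total twist [-0.0006  0.0014  0.4143]
```

View pics/w16.png

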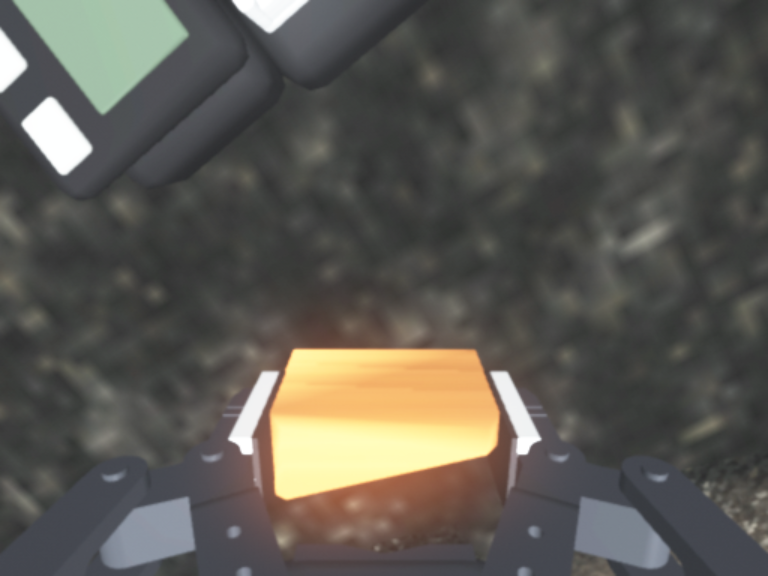

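Emit:
{"api": "step_arm", "payload": {"linear": [[0,0,0.2],[0,0,0.5],[0,0,0.6],[-0.393,0.53,0.4],[-0.393,0.53,0.25],[-0.393,0.53,0],[-0.393,0.53,0],[-0.393,0.53,0],[-0.393,0.53,0],[-0.393,0.53,0],[-0.393,0.53,0],[0,0,0],[0,0,0],[0,0,0]], "twist": [[0,0,0],[0,0,0],[0,0,0],[0,0,0.052],[0,0,0.052],[0,0,0.052],[0,0,0.052],[0,0,0.052],[0,0,0.052],[0,0,0.052],[0,0,0.051],[0,0,0],[0,0,0],[0,0,0]]}}

```text
time_s: 30.48
position: [0.4704, 0.1093, 0.3014]
eef_rot: [0.0, 0.671, 0.741, 0.0]
contact_force: [-0.5, 0.4, -0.6]
width: 0.0593
```

```bash
python3 look.py w17; python3 plan.py .4700 .1101 .2345 95.72;python3 zoom.py w17 150 350 170 345 3.5
```

```text
30.475 [0.4704 0.1093 0.3014] phi 95.64255360908945 tilt 0.00028734946396813393 0.00026342091649539 F [-0.4631  0.3775 -0.5659] w 0.05934088880542391 q7 0.6413059157479319
t 30.525 pos [0.4703 0.1093 0.3014] phi 95.64540510984794 w 0.059579986147962255 F [ 0.0488  0.403  -0.1221]
linear units [-0.0057  0.0134 -1.1147] norm m 0.06689037698735095
untilt [-0.0001  0.0004  0.    ] dphi units 0.0008288321128006709  total twist [-0.0001  0.0004  0.0008]
```

View pics/w17.png

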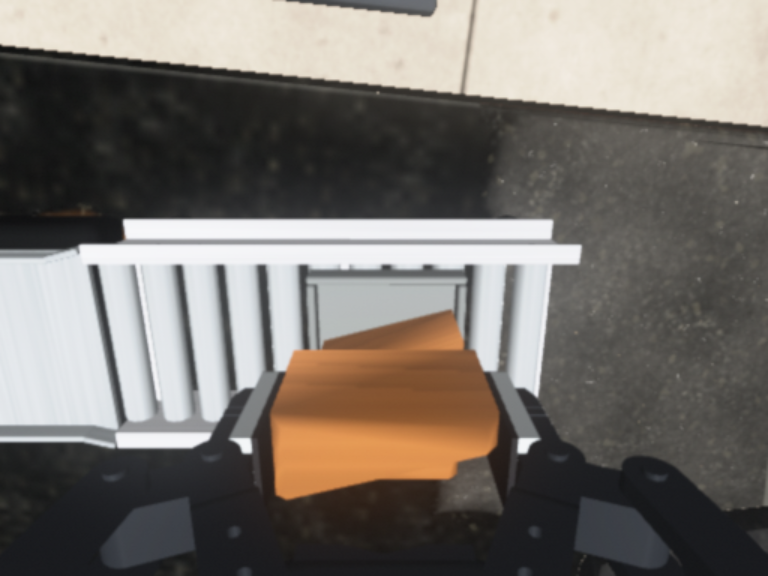

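View pics/w17z.png

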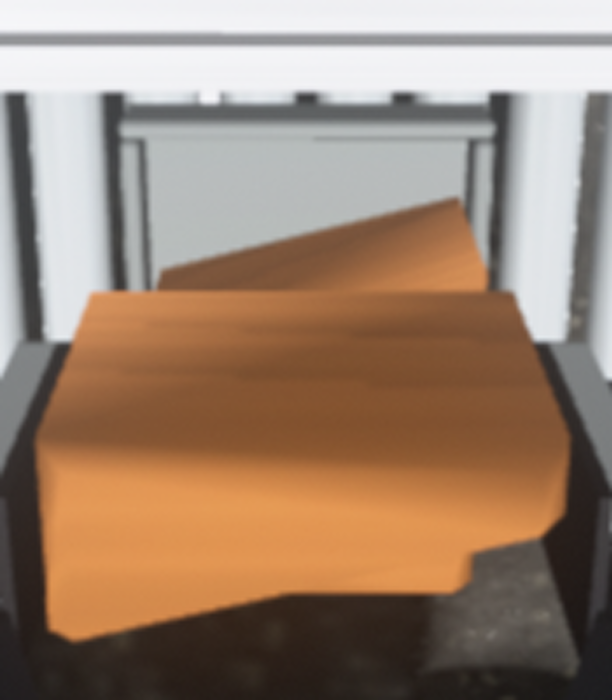

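```bash
python3 - <<'E'
from meas import *
tray('w17',(150,0,170),3.5,[('outer UL',(119,120),.059),('outer UR',(495,120),.059),('inner',(300,138),.059),('c bottom L',(160,270),.049),('c bottom R',(458,198),.049)]+[(f'd bot {z}',(302,292),z) for z in (.116,.113,.110)]+[('dL',(92,292),.113),('dR',(512,292),.113)])
# calibrate on w6: b bottom edge at row 358, z same
P=pickle.load(open('w5.pkl','rb'))
for n,r,tcp in (('w5',358,(.6545,-.0044)),('w16',349.5,(.6588,-.1441))):
    P=pickle.load(open(n+'.pkl','rb'))
    for z in (0,-.003): w=ray(None,np.array([[384,r]])/1.5,z,P)[0]; print(n,z,1e3*np.linalg.norm(w[:2]-tcp))
E
```

```text
outer UL [0.4562 0.073 ] tray mm [-40.7948 -35.2017]
outer UR [0.4492 0.1434] tray mm [-40.7763  35.5536]
inner [0.4564 0.1073] tray mm [-37.2377  -1.1417]
c bottom L [0.4906 0.0817] tray mm [ -5.6771 -29.9987]
c bottom R [0.4689 0.1405] tray mm [-21.4442  30.6503]
d bot 0.116 [0.4618 0.1082] tray mm [-31.7793  -0.7216]
d bot 0.113 [0.4631 0.1084] tray mm [-30.3885  -0.7247]
d bot 0.11 [0.4645 0.1085] tray mm [-28.9977  -0.7277]
dL [0.4662 0.0776] tray mm [-30.3936 -31.5965]
dR [0.4601 0.1391] tray mm [-30.3833  30.1405]
w5 0 5.912733670242605
w5 -0.003 4.461379417969497
w16 0 8.328855817607852
w16 -0.003 6.933798722161717
```

```bash
python3 - <<'E'
from h import *
from plan import Rphi
import pickle
def t(n,tcp,phi,px,z):
    P=pickle.load(open(n+'.pkl','rb')); w=ray(None,np.array([px])/1.5,z,P)[0]
    d=np.r_[w[:2]-tcp,0]; return 1e3*Rphi(np.radians(phi)).inv().apply(d)[:2]
for z in (.046,.043): print('c straight top',t('w10',(.651,-.2829),65.0,(386,479),z))
for z in (0,-.003): print('c slope bottom L,R',t('w10',(.651,-.2829),65.0,(295,372),z),t('w10',(.651,-.2829),65.0,(476,329),z))
for z in (.046,.043): print('b top slope thick',t('w5',(.6545,-.0044),125.48,(288,511),z),'thin',t('w5',(.6545,-.0044),125.48,(490,465),z))
for z in (.046,.043): print('d top slope thick',t('w16',(.6588,-.1441),58.43,(288,500),z),'thin',t('w16',(.6588,-.1441),58.43,(488,455),z))
for z in (0,-.003): print('b bot str',t('w5',(.6545,-.0044),125.48,(295,358),z),t('w5',(.6545,-.0044),125.48,(477,357),z))
E
```

```text
c straight top [0.2638 6.7617]
c straight top [0.2778 9.1799]
c slope bottom L,R [-30.6755   0.0037] [ 30.1484 -15.9355]
c slope bottom L,R [-31.2708   1.5645] [ 30.7427 -14.6865]
b top slope thick [-25.3851  16.1353] thin [26.7064  1.6309]
b top slope thick [-26.0973  18.835 ] thin [27.4583  3.9229]
d top slope thick [-25.1872  13.6039] thin [26.4515 -0.368 ]
d top slope thick [-25.8845  16.2068] thin [27.1935  1.8453]
b bot str [-30.216  -5.846] [30.9711 -6.3395]
b bot str [-30.8086  -4.3912] [31.5803 -4.8944]
```

Emit:
{"api": "step_arm", "payload": {"linear": [[-0.02,0.01,-0.15],[0,0,-0.15],[0,0,-0.1],[0,0,-0.05],[0,0,0]], "twist": [[0,0,0.001],[0,0,0],[0,0,0],[0,0,0],[0,0,0]]}}

```text
time_s: 31.15
position: [0.4685, 0.111, 0.2742]
eef_rot: [-0.0, 0.67, 0.743, 0.0]
contact_force: [0.0, 0.9, -0.6]
width: 0.0592
```

```bash
python3 look.py w18; python3 zoom.py w18 170 370 170 345 3.5
```

```text
31.15 [0.4685 0.111  0.2742] phi 95.89553418679523 tilt -0.0002679186854143838 0.0001885935434722663 F [ 0.0018  0.9355 -0.574 ] w 0.05923632273462765 q7 0.5881850137990798
```

View pics/w18z.png

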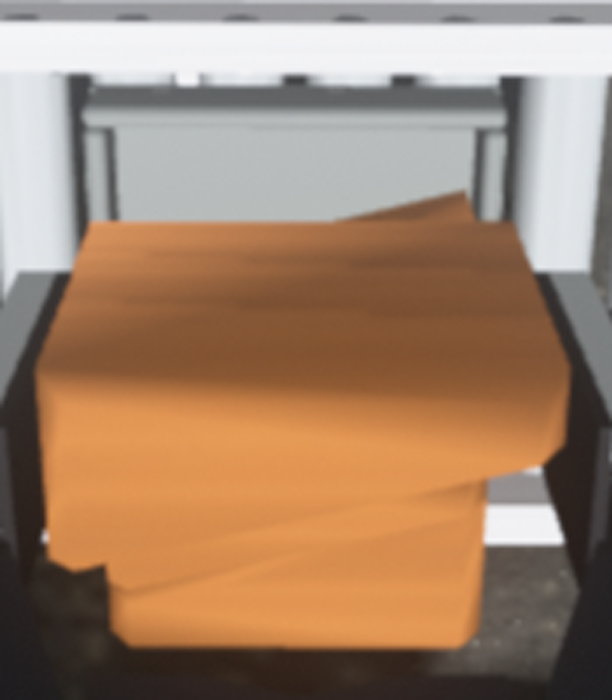

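```bash
python3 - <<'E'
from meas import *
tray('w18',(170,0,170),3.5,[('outer UL',(83,105),.059),('outer UR',(506,105),.059),('inner',(300,127),.059),('c bottom R',(466,191),.052)]+[('dL',(91,222),.092),('dR',(515,222),.092)])
E
```

```text
outer UL [0.4559 0.0731] tray mm [-41.0852 -35.1122]
outer UR [0.4486 0.1431] tray mm [-41.366   35.2686]
inner [0.4561 0.1094] tray mm [-37.3318   1.0056]
c bottom R [0.4676 0.1401] tray mm [-22.8121  30.4307]
dL [0.4612 0.0803] tray mm [-35.0727 -28.424 ]
dR [0.455  0.1398] tray mm [-35.3103  31.4106]
```

Emit:
{"api": "step_arm", "payload": {"linear": [[0,-0.018,0],[0,0,-0.2],[0,0,-0.2],[0,0,-0.2],[0,0,0],[0,0,0]], "twist": [[0,0,-0.001],[0,0,0],[0,0,0],[0,0,0],[0,0,0],[0,0,0]]}}

```text
time_s: 31.95
position: [0.4685, 0.11, 0.2383]
eef_rot: [-0.0, 0.67, 0.742, 0.0]
contact_force: [0.9, 0.1, 0.2]
width: 0.0596
```

```bash
python3 look.py w19; python3 zoom.py w19 170 370 160 355 3.5
```

```text
31.95 [0.4685 0.11   0.2383] phi 95.80764406191687 tilt -0.0002089331639079134 0.00016499465694208703 F [0.9098 0.1391 0.2355] w 0.0596284446596352 q7 0.5189007318507836
```

View pics/w19z.png

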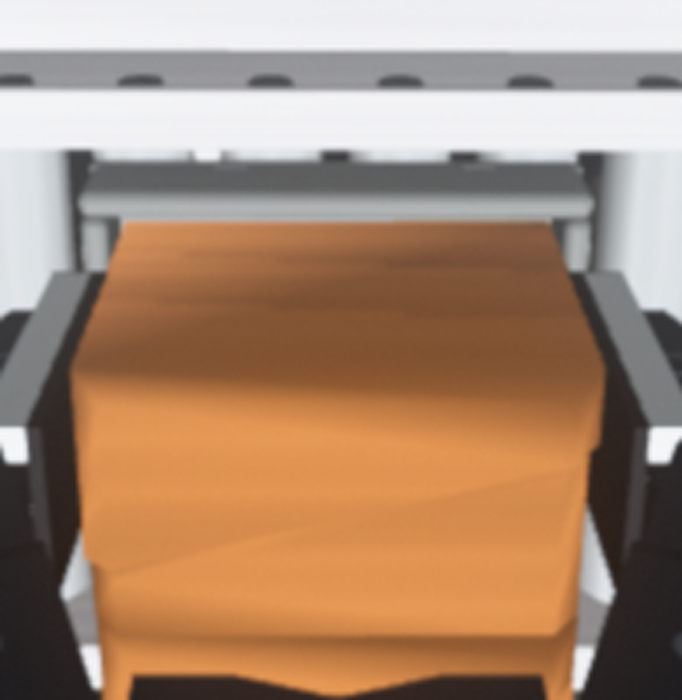

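Sitting between c and the wall; lower the last 4 mm, release, retreat, look.

Emit:
{"api": "step_arm", "payload": {"linear": [[0,0,-0.04],[0,0,-0.025],[0,0,0]], "twist": [[0,0,0],[0,0,0],[0,0,0]]}}

```text
time_s: 32.38
position: [0.4685, 0.1098, 0.2345]
eef_rot: [-0.0, 0.67, 0.742, 0.0]
contact_force: [-0.1, 0.1, -0.8]
width: 0.0601
```

Emit:
{"api": "step_arm", "payload": {"linear": [[0,0,0],[0,0,0],[0,0,0],[0,0,0.2],[-0.05,0,0.5],[-0.1,0,0.5],[-0.1,0,0.3],[0,0,0],[0,0,0]], "twist": [[0,0,0],[0,0,0],[0,0,0],[0,0,0],[0,0,0],[0,0,0],[0,0,0],[0,0,0],[0,0,0]], "claw": 0}}

```text
time_s: 33.5
position: [0.4535, 0.1097, 0.324]
eef_rot: [-0.0, 0.671, 0.742, -0.0]
contact_force: [0.4, -0.7, -0.1]
width: 0.0852
```

```bash
python3 look.py w20; python3 zoom.py w20 140 330 180 330 3.5
python3 - <<'E'
from h import *
im=snapshot('side'); cv2.imwrite('pics/s20.png',cv2.resize(im[110:230,140:260],None,fx=5,fy=5,interpolation=cv2.INTER_CUBIC))
E
```

```text
33.5 [0.4535 0.1097 0.324 ] phi 95.77962870623115 tilt -0.00027585130827388073 -1.525501830946821e-05 F [ 0.4389 -0.6747 -0.1307] w 0.08517023362162823 q7 0.6488452955974219
```

View pics/w20z.png

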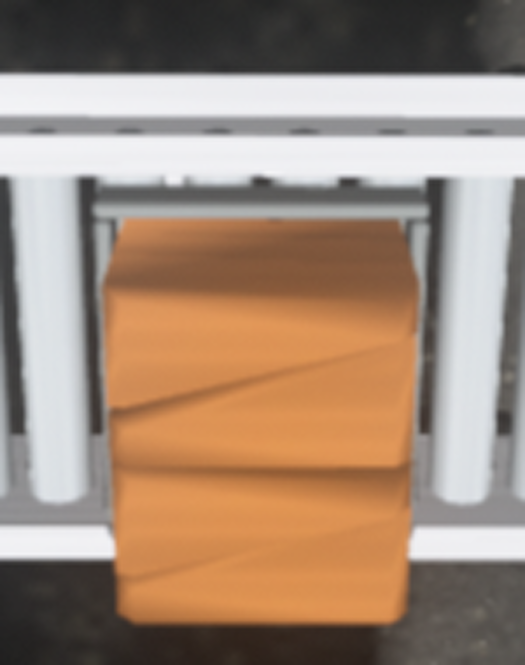

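View pics/s20.png

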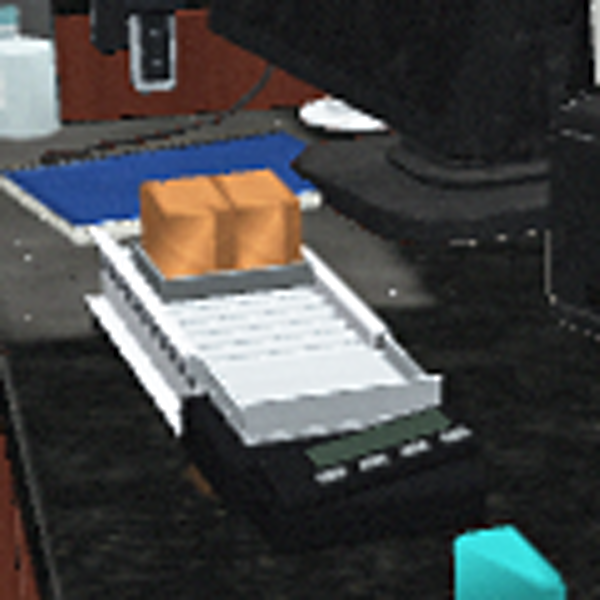

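```bash
python3 - <<'E'
from h import *
q=np.array([(160,240),(20,290),(0,295)])/1.5
for z in (0,.1,.2,.3): print(z,ray('top',q,z)[:,:2].tolist())
E
python3 plan.py .4900 .1690 .324 5.7
```

```text
0 [[0.6806552880013166, 0.208076067673668], [0.5936549757181798, 0.4363990691237165], [0.5849538413990064, 0.46886012792972187]]
0.1 [[0.6637720018357748, 0.17168590155852428], [0.585697521903039, 0.3765840120029972], [0.5778890839909603, 0.4057147153054962]]
0.2 [[0.646888715670233, 0.13529573544338055], [0.5777400680878984, 0.31676895488227785], [0.5708243265829142, 0.3425693026812704]]
0.3 [[0.6300054295046911, 0.0989055693282368], [0.5697826142727576, 0.2569538977615584], [0.5637595691748679, 0.2794238900570447]]
t 33.6 pos [0.4535 0.1098 0.3237] phi 95.78910315298849 w 0.08569113820666766 F [ 0.2067 -0.0841 -0.3345]
linear units [0.6089 0.9874 0.0056] norm m 0.06960395271993551
untilt [-0.0001 -0.0008  0.    ] dphi units -1.0009900350332055  total twist [-0.0007 -0.0005 -1.001 ]
```

Emit:
{"api": "step_arm", "payload": {"linear": [[0.068,0.11,0],[0.068,0.11,0],[0.068,0.11,0],[0.068,0.11,0],[0.068,0.11,0],[0.068,0.11,0],[0.068,0.11,0],[0.068,0.11,0],[0.068,0.11,0],[0,0,0],[0,0,0]], "twist": [[0,0,-0.1112],[0,0,-0.1112],[0,0,-0.1112],[0,0,-0.1112],[0,0,-0.1112],[0,0,-0.1112],[0,0,-0.1112],[0,0,-0.1112],[0,0,-0.1112],[0,0,0],[0,0,0]], "claw": 1}}

```text
time_s: 34.98
position: [0.4899, 0.169, 0.324]
eef_rot: [0.001, 0.999, 0.051, -0.0]
contact_force: [-0.4, -0.0, -0.2]
width: 0.0003
```

```bash
python3 look.py w21; python3 plan.py .4900 .1690 .222 5.7
```

```text
34.975 [0.4899 0.169  0.324 ] phi 5.892718172699721 tilt 0.0005714675860813403 -0.00025558163377007565 F [-0.3929 -0.0364 -0.1696] w 0.00032071692249141125 q7 -0.4574263089674062
t 35.025 pos [0.49   0.1689 0.3241] phi 5.844171373311214 w 0.00026299227104184937 F [0.8703 0.1183 0.659 ]
linear units [ 0.0004  0.0015 -1.7018] norm m 0.10210676019526878
untilt [ 0.0006 -0.0002  0.    ] dphi units -0.0016019041479023758  total twist [ 0.0006 -0.0002 -0.0016]
```

View pics/w21.png

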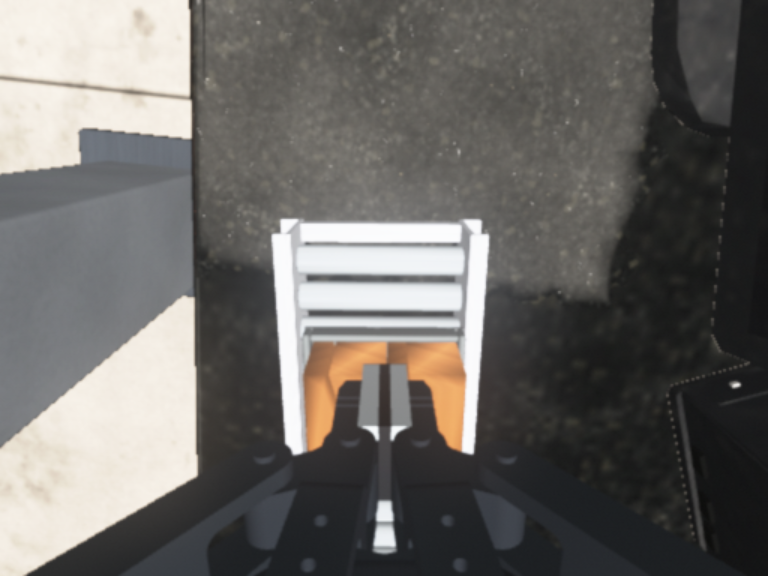

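```bash
python3 zoom.py w21 140 240 170 340 4.5; python3 - <<'E'
from meas import *
for r in (318,327,333,341): tray('w21',(0,0,0),1.5,[(str(r),(384,r),.059)])
# finger extent: predicted tip footprint +-11..15 in y at z .051 at this xy
P=pickle.load(open('w21.pkl','rb'))
f=np.radians(5.7); e=np.array([np.sin(f),-np.cos(f)])
for a in (-.013,.011,.013): print(a,proj(None,[np.r_[np.array([.49,.169])+a*e,.05]],P)*1.5)
E
```

```text
318 [0.4907 0.1578] tray mm [ 2.0137 45.731 ]
327 [0.4912 0.153 ] tray mm [ 2.0321 40.8817]
333 [0.4916 0.1497] tray mm [ 2.0445 37.6161]
341 [0.492  0.1454] tray mm [ 2.0612 33.2204]
-0.013 [[384.7047 266.1937]]
0.011 [[384.4846 311.0308]]
0.013 [[384.4668 314.6501]]
```

View pics/w21z.png

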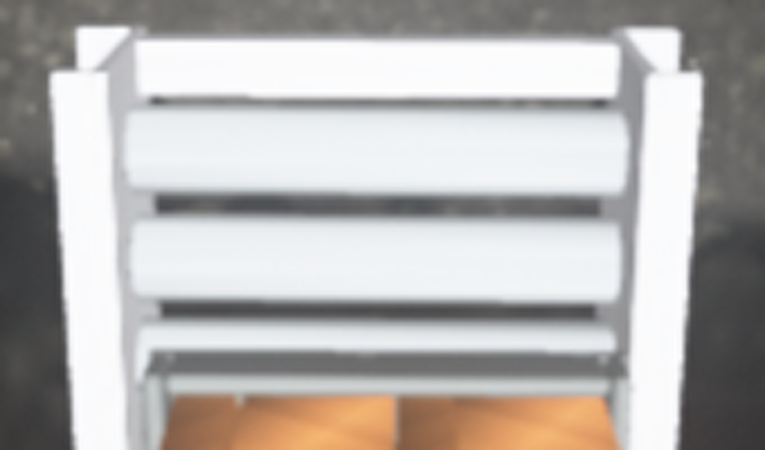

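Emit:
{"api": "step_arm", "payload": {"linear": [[0,0,-0.4],[0,0,-0.5],[0,0,-0.5],[0,0,-0.25],[0,0,-0.04],[0,0,0],[0,0,0]], "twist": [[0.0006,0,0],[0,0,0],[0,0,0],[0,0,0],[0,0,0],[0,0,0],[0,0,0]]}}

```text
time_s: 35.9
position: [0.4906, 0.1694, 0.224]
eef_rot: [-0.001, 0.999, 0.05, 0.001]
contact_force: [-0.3, -0.1, -0.7]
width: 0.0005
```

```bash
python3 look.py w22; python3 - <<'E'
from h import *
im=snapshot('side'); cv2.imwrite('pics/s22.png',cv2.resize(im[70:220,120:270],None,fx=4,fy=4,interpolation=cv2.INTER_CUBIC))
E
```

```text
35.9 [0.4906 0.1694 0.224 ] phi 5.722144544760593 tilt -0.0006510802155143782 0.0012312218998404454 F [-0.2548 -0.1238 -0.6855] w 0.00047034132620752555 q7 -0.4882063582534807
```

View pics/w22.png

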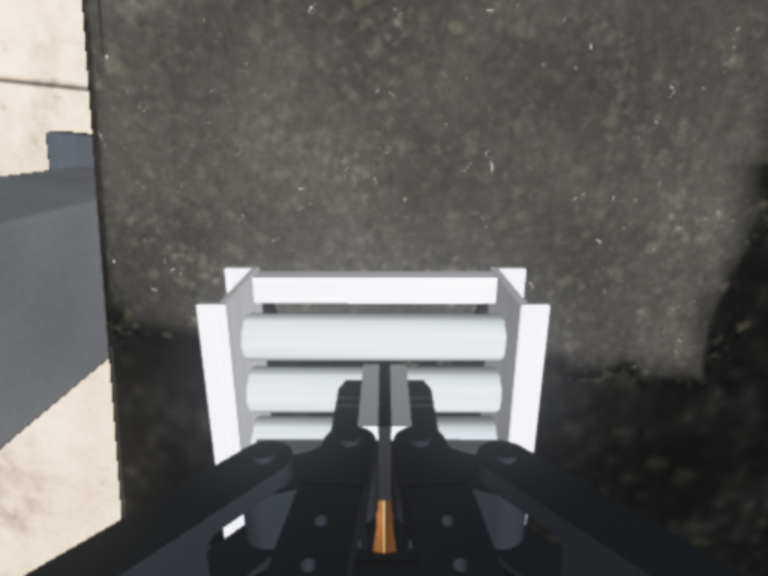

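View pics/s22.png

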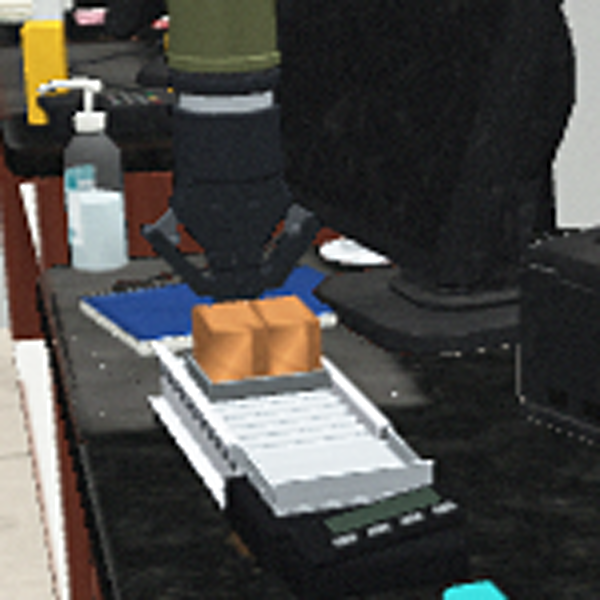

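Emit:
{"api": "step_arm", "payload": {"linear": [[0.005,-0.05,-0.02],[0.008,-0.08,0],[0.008,-0.08,0],[0.008,-0.08,0],[0.01,-0.1,0],[0.012,-0.12,0],[0.012,-0.12,0],[0.012,-0.12,0],[0.012,-0.12,0],[0.012,-0.12,0],[0.012,-0.12,0],[0.012,-0.12,0],[0.012,-0.12,0],[0,0,0]], "twist": [[0,0,0],[0,0,0],[0,0,0],[0,0,0],[0,0,0],[0,0,0],[0,0,0],[0,0,0],[0,0,0],[0,0,0],[0,0,0],[0,0,0],[0,0,0],[0,0,0]]}}

```text
time_s: 37.75
position: [0.4986, 0.0865, 0.2219]
eef_rot: [0.001, 0.999, 0.049, 0.0]
contact_force: [1.1, 0.8, -0.2]
width: -0.0
```

```bash
python3 look.py w23; python3 - <<'E'
from h import *
im=snapshot('side'); cv2.imwrite('pics/s23.png',cv2.resize(im[70:220,120:270],None,fx=4,fy=4,interpolation=cv2.INTER_CUBIC))
E
```

```text
37.75 [0.4986 0.0865 0.2219] phi 5.589971151574197 tilt 0.0006189402205214154 0.00036047754625190026 F [ 1.0977  0.8055 -0.1865] w -2.3935086574630806e-05 q7 -0.39217373938949796
```

View pics/s23.png

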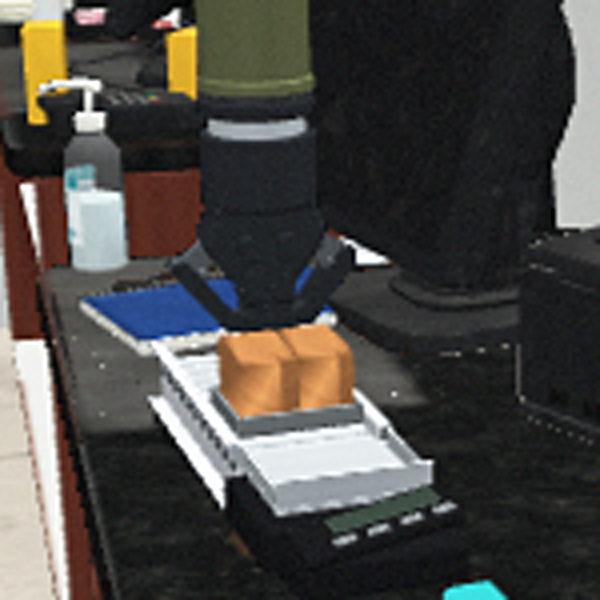

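View pics/w23.png

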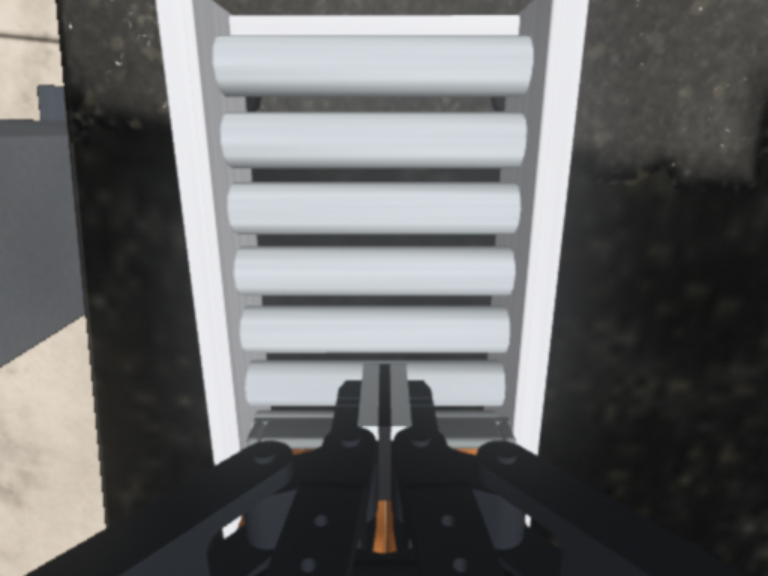

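Emit:
{"api": "step_arm", "payload": {"linear": [[0.006,-0.06,0],[0.012,-0.12,0],[0.012,-0.12,0],[0.012,-0.12,0],[0.012,-0.12,0],[0.012,-0.12,0],[0.012,-0.12,0],[0.012,-0.12,0],[0.012,-0.12,0],[0.012,-0.12,0],[0.012,-0.12,0],[0.012,-0.12,0],[0.012,-0.12,0],[0.01,-0.1,0],[0,0,0]], "twist": [[0,0,0],[0,0,0],[0,0,0],[0,0,0],[0,0,0],[0,0,0],[0,0,0],[0,0,0],[0,0,0],[0,0,0],[0,0,0],[0,0,0],[0,0,0],[0,0,0],[0,0,0]]}}

```text
time_s: 39.72
position: [0.5079, -0.0088, 0.2219]
eef_rot: [0.0, 0.999, 0.049, 0.0]
contact_force: [-0.1, -0.4, -0.6]
width: -0.0001
```

```bash
python3 look.py w24; python3 - <<'E'
from h import *
im=snapshot('side'); cv2.imwrite('pics/s24.png',cv2.resize(im[90:240,130:280],None,fx=4,fy=4,interpolation=cv2.INTER_CUBIC))
E
```

```text
39.725 [ 0.5079 -0.0088  0.2219] phi 5.635120406933176 tilt 0.00018891627324708874 0.00020899292064152088 F [-0.055  -0.3761 -0.5633] w -9.155228979677254e-05 q7 -0.26899119641685
```

View pics/s24.png

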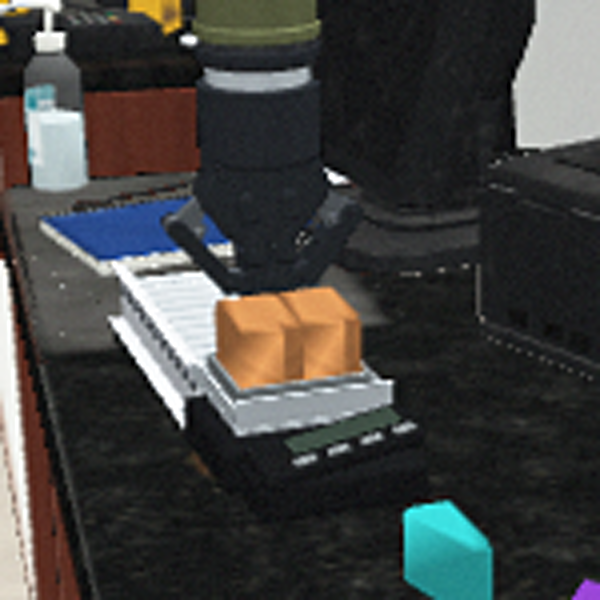

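Emit:
{"api": "step_arm", "payload": {"linear": [[0.005,-0.05,0],[0.005,-0.05,0],[0.005,-0.05,0],[0.005,-0.05,0],[0.005,-0.05,0],[0.005,-0.05,0],[0.005,-0.05,0]], "twist": [[0,0,0],[0,0,0],[0,0,0],[0,0,0],[0,0,0],[0,0,0],[0,0,0]]}}

```text
time_s: 40.7
position: [0.5101, -0.0288, 0.2219]
eef_rot: [-0.0, 0.999, 0.05, 0.0]
contact_force: [-0.5, 3.2, 0.4]
width: 0.0003
```

Emit:
{"api": "step_arm", "payload": {"linear": [[0.003,-0.03,0],[0.003,-0.03,0]], "twist": [[0,0,0],[0,0,0]]}}

```text
time_s: 40.95
position: [0.5102, -0.0307, 0.2219]
eef_rot: [-0.002, 0.999, 0.051, 0.0]
contact_force: [-2.0, 10.4, 2.9]
width: -0.0003
```

```bash
python3 look.py w25; python3 - <<'E'
from h import *
im=snapshot('side'); cv2.imwrite('pics/s25.png',cv2.resize(im[130:230,165:285],None,fx=5,fy=5,interpolation=cv2.INTER_CUBIC))
im=snapshot('top'); cv2.imwrite('pics/t25.png',cv2.resize(im[180:280,90:270],None,fx=4.4,fy=4.4,interpolation=cv2.INTER_CUBIC))
E
```

```text
40.95 [ 0.5102 -0.0307  0.2219] phi 5.828239002874332 tilt -0.0017037976316578878 0.00042573770456887073 F [-1.9798 10.4012  2.8933] w -0.00032762131536799024 q7 -0.23563624151105111
```

View pics/s25.png

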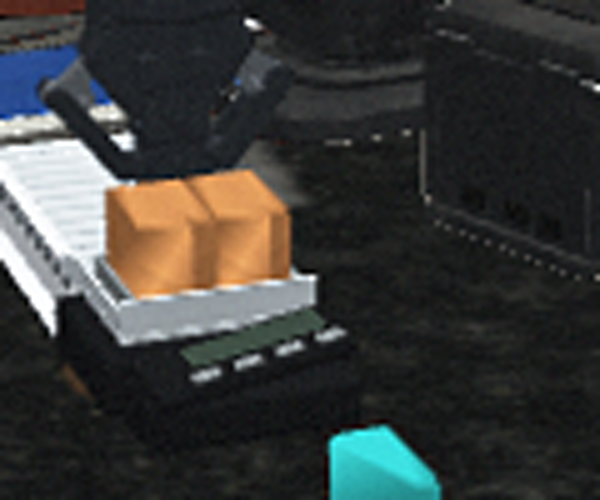

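View pics/t25.png

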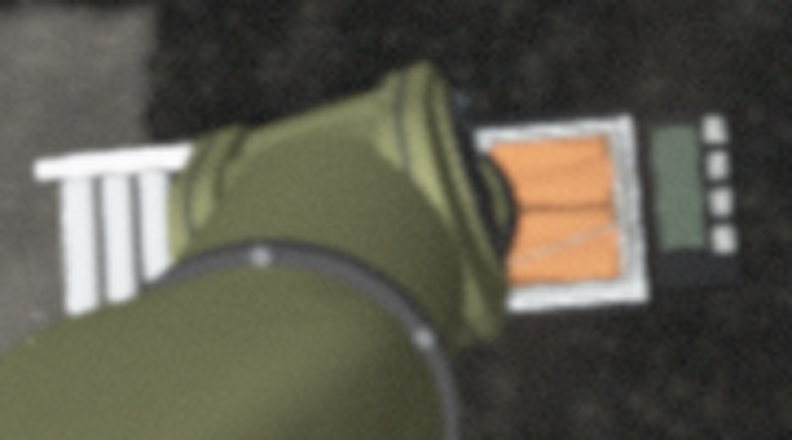

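Emit:
{"api": "step_arm", "payload": {"linear": [[0.002,-0.025,0],[0,0,0]], "twist": [[0,0,0],[0,0,0]]}}

```text
time_s: 41.35
position: [0.5102, -0.0309, 0.222]
eef_rot: [-0.003, 0.999, 0.052, 0.0]
contact_force: [-1.8, 10.6, 4.2]
width: 0.0001
```

Solid stop. Back off along the track, rise and check.

Emit:
{"api": "step_arm", "payload": {"linear": [[-0.01,0.1,0],[-0.03,0.3,0],[-0.03,0.3,0.1],[0,0.2,0.5],[0,0.2,0.5],[0,0.1,0.7],[0,0,0.3],[0,0,0],[0,0,0]], "twist": [[0,0,0],[0,0,0],[0,0,0],[0,0,0],[0,0,0],[0,0,0],[0,0,0],[0,0,0],[0,0,0]]}}

```text
time_s: 42.48
position: [0.5059, 0.0379, 0.3473]
eef_rot: [0.0, 0.999, 0.05, -0.0]
contact_force: [0.9, -0.5, -0.1]
width: -0.0001
```

```bash
python3 look.py w26; python3 - <<'E'
from h import *
im=snapshot('side'); cv2.imwrite('pics/s26.png',cv2.resize(im[130:230,165:285],None,fx=5,fy=5,interpolation=cv2.INTER_CUBIC))
im=snapshot('top'); np.save('t26.npy',im); cv2.imwrite('pics/t26.png',cv2.resize(im,None,fx=1.5,fy=1.5))
E
```

```text
42.475 [0.5059 0.0379 0.3473] phi 5.698184816688365 tilt 6.533821928484747e-06 -0.0003093351365023226 F [ 0.8519 -0.5465 -0.1388] w -7.426757364698518e-05 q7 -0.2782336114735676
```

View pics/w26.png

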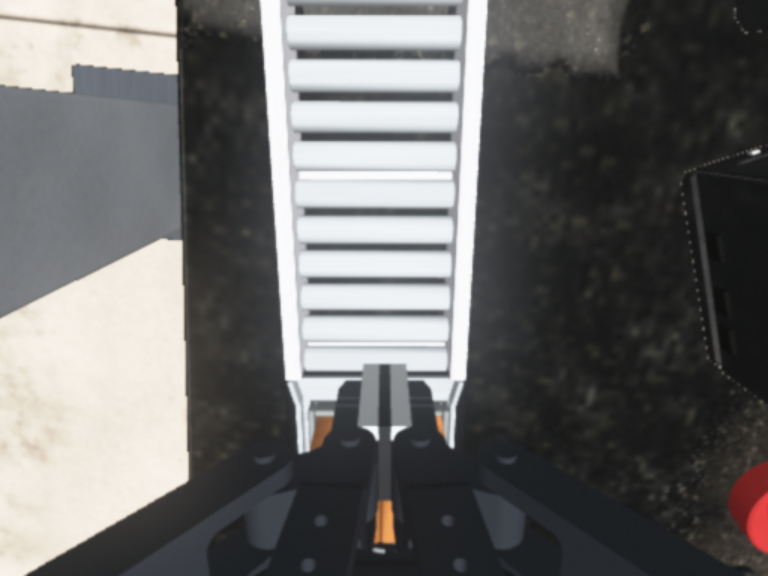

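View pics/s26.png

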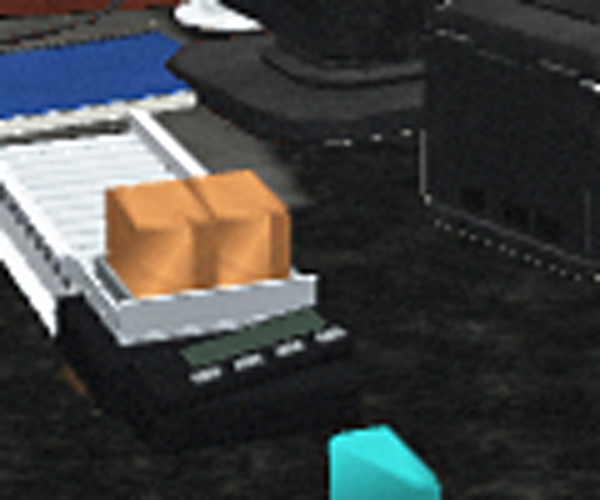

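View pics/t26.png

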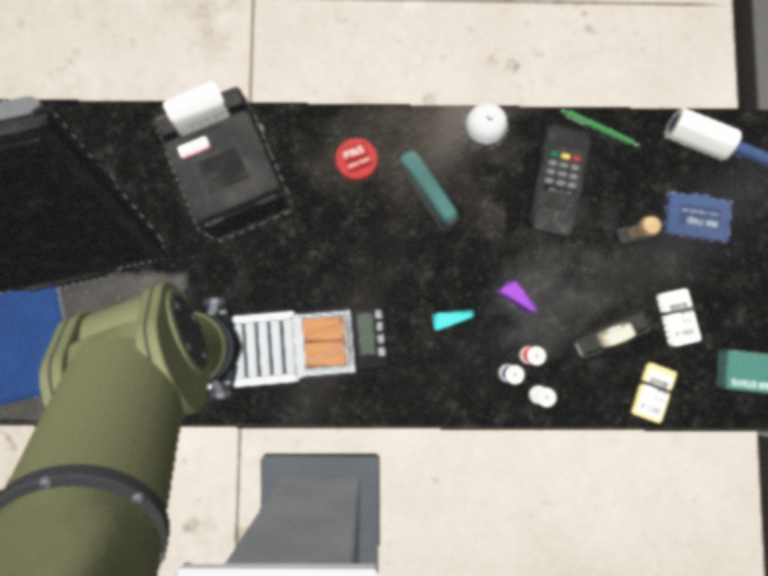

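Emit:
{"api": "step_arm", "payload": {"linear": [[0.03,-0.3,0.1],[0.04,-0.5,0.1],[0.04,-0.5,0.1],[0.04,-0.5,0],[0.03,-0.4,0],[0.02,-0.2,0],[0,0,0],[0,0,0]], "twist": [[0,0,0],[0,0,0],[0,0,0],[0,0,0],[0,0,0],[0,0,0],[0,0,0],[0,0,0]]}}

```text
time_s: 43.62
position: [0.5184, -0.1045, 0.3657]
eef_rot: [-0.001, 0.999, 0.051, 0.0]
contact_force: [0.2, -0.1, 0.0]
width: -0.0003
```

```bash
python3 look.py w27; python3 zoom.py w27 120 290 170 350 4.2
```

```text
43.625 [ 0.5184 -0.1045  0.3657] phi 5.8291895711471 tilt -0.0008859280532543786 0.0002527461225487409 F [ 0.1748 -0.1049  0.0346] w -0.0003139001607520456 q7 -0.010904187522586201
```

View pics/w27z.png

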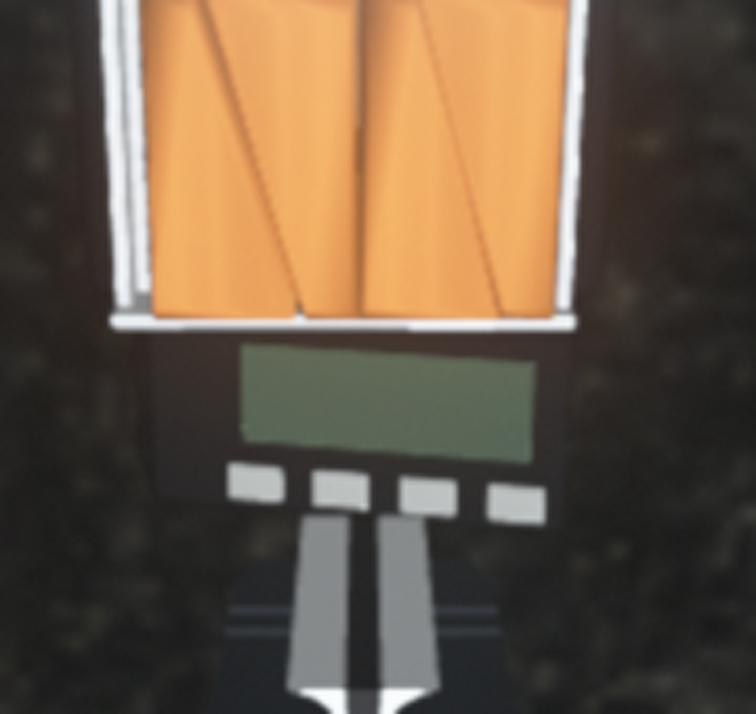

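```bash
python3 zoom.py w27 40 210 150 360 3.6
```

```text
(no output)
```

View pics/w27z.png

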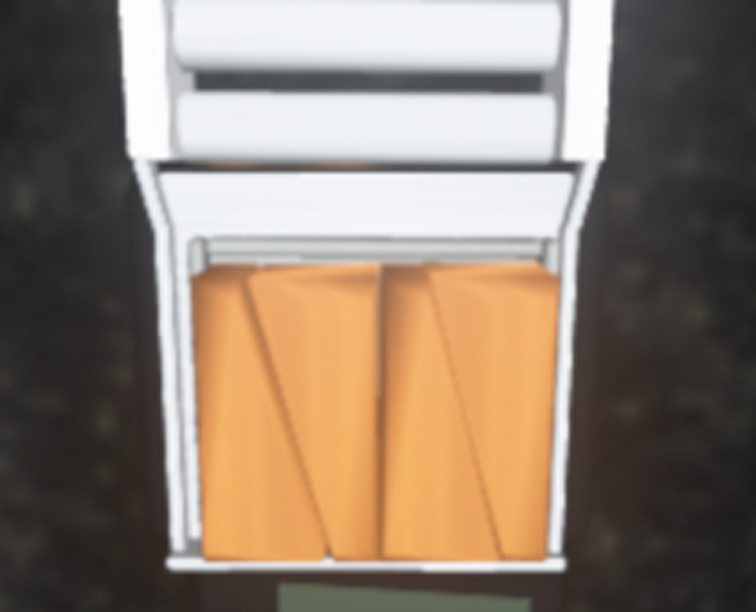

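```bash
python3 - <<'E'
from meas import *
P=pickle.load(open('w27.pkl','rb'))
a=np.radians(95.65); yd=np.array([np.cos(a),np.sin(a)]); o=np.array([.5046,.0322])
for lab,px,z in [('pan edge',(365,172),.0446),('tray +y outer top',(375,240),.059),('tray +y bottom line',(375,237),.045),('stop outer',(365,571),.0616),('stop inner',(365,556),.0616),('rail end L',(130,160),.053),('rail end R',(605,160),.053),('tray L',(190,240),.059),('tray R',(558,240),.059)]:
    w=ray(None,[np.array(px)/3.6+[150,40]],z,P)[0]; print(lab,w[:2],'track y',1e3*(w[:2]-o)@yd)
E
```

```text
pan edge [ 0.5067 -0.0275] track y -59.659526189198786
tray +y outer top [ 0.5105 -0.0415] track y -73.9489135369995
tray +y bottom line [ 0.5104 -0.0417] track y -74.09981688291197
stop outer [ 0.5158 -0.1182] track y -150.7794501710691
stop inner [ 0.5155 -0.1144] track y -146.99181947799806
rail end L [ 0.4545 -0.0303] track y -57.266950071156806
rail end R [ 0.5597 -0.0195] track y -56.840130265287684
tray L [ 0.4696 -0.0457] track y -74.11318426077028
tray R [ 0.5509 -0.0374] track y -73.78638699268711
```

```bash
python3 - <<'E'
from h import *
im0=cv2.imread('pics/top0raw.png'); im=np.load('t26.npy')
d=cv2.absdiff(im0,im).max(2); print('stapler diff',np.percentile(d[95:155,255:310],99),'spools diff',np.percentile(d[225:275,325:375],99))
print(manip.sign_off(), manip.observe()['time_s'])
E
```

```text
stapler diff 9.0 spools diff 10.0
the job is handed in; nothing more can be done
the job is handed in; nothing more can be done
```

The three cedar blocks are packed with the fourth, alternately head to tail. The full tray is on the scale pan, up against the end stop. I handed the job in at about 44 s of the 72 s allowed.

- **Packing:** the tops of all four blocks look level in the side view. In the last wrist picture they fill the tray, alternating thick and thin ends.
- **End stop:** the push ended at a firm 10 N with no further movement. Afterwards the tray's far face measured about -146 mm along the track, and the stop's inner edge about -147 mm. I read that 1 mm as the rubber bumper or measuring error. The tray showed no clear rebound after the arm backed off.
- **Bystanders:** the stapler and spools look unchanged between the first and last top pictures.
- **Disagreements:** camera measurements of the held blocks differed from the contact positions by 1–3 mm. I settled placement by relative views and gentle nudges. Nudging the blocks moved the tray about 2.5 mm sideways between the rails.
- **Early error:** one turn of the tool ran into the last joint's range limit and left the arm tilted. I turned it back the other way, which cost about 6 s and touched nothing.

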